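# Drive the dowel out of the clamped joint into a tray

### The arm

A 7-joint arm with a two-finger parallel gripper is mounted at the origin on the work surface. World frame = base frame: x ahead of the robot, y to its left, z up, the work surface at z = 0. Lengths are in m, angles in rad, forces in N, time in s.
With the tool pointing down it reaches from about 0.35 to 0.9 m from the base axis. Payload 8.1 kg.
Tool frame: the origin (TCP) lies on the centre line of the jaws, within the pads' length; the fingertips stand 22 mm ahead of it and the grasp point (between the pads) lies 3 mm ahead of it (arm.finger_overhang is the distance from the TCP to the fingertips, in m); z points along the fingers, y is the direction in which the jaws open and shut (so a half turn about z gives the same grasp; the last joint's range is limited). The gripper opens to 92 mm and grips with 3 to 60 N. Pads are 19 mm wide; open, the fingers measure 130 mm over their backs; the gripper's body (75 mm by 190 mm) begins 47 mm behind the grasp point.
Start: joints at [1.053, 0.434, 0.025, 1.573, -0.012, 1.134, -0.075], TCP at [0.252, -0.572, 0.249] pointing down, gripper open.
Joint ranges: [-2.62, 2.62], [-0.44, 2.09], [-1.27, 1.32], [0.08, 2.57], [-1.32, 4.46], [0.12, 2], [-2.74, 2.74]. Speed limits (rad/s): [2.22, 2.22, 3.01, 3.01, 3.14, 3.14, 3.14].

### API

Orientations are given as a rotation vector (axis times angle).
In Python, from cell import arm gives the robot as it stands. The module is installed in compiled form; this text tells all that it offers.
- The arm moves only by the tool step_arm, never from a script. Its argument "plan" is a list of rows, each an object of numbers: "wx", "wy", "wz": the turn, a rotation vector about the tool's x, y, z in units of 6 degrees (1.0 is 6 degrees); "tx", "ty", "tz": the shift along the tool's x, y, z in cm; "hand": the opening, from 0 (shut) to 1 (fully open). A call has exactly 10 rows; each row shifts and turns the commanded pose from where the row before left it, along the tool's axes as they then stand; what a row does not reach is not made up. A row lasts 1/12 s, in which the tool goes at most 41.7 mm and 7.16 degrees, less where a joint would pass 70% of its speed; a pose out of reach is approached as far as the arm can. A call is refused whole if a number of a shift passes 4.17 or a number of a turn 1, either way. A call with a gripper value outside its range is refused whole. The fingers move at their own pace and stop on an object; "force" is the grip in N (left out, the last holds). Time passes only in rows, so rows that do not move let the fingers close, or fill a call up. It gives the time, the measured TCP pose, the force and the opening at its end, in the units of the state.
- arm.observe(): the state, without advancing time (a new reading comes with each control period).
- arm.get_image(name): name is "side" or "top" or "wrist"; returns (picture, depth): 480x640x3 uint8, red, green, blue; 480x640 float32, m along the optical axis (not along the pixel's ray), 0 where there is no reading.
- arm.calibration(name): a dict with "mtx" (3x3 intrinsics, pixels), "R" (3x3) and "t" (3): a world point X has camera coordinates R X + t. Camera axes: x right, y down, z forward; pixel columns grow to the right and rows downward; lengths in m; the calibration is good to about 2 mm. A picture is of the moment at which its call begins: read the wrist's pose just before it. calibration takes no time and is no camera call; for the wrist camera it gives the pose at the moment of the call.
- arm.sign_off(): hands the job in, once; it reports no verdict.
The state is a dict: "clock": time; "joints": joint angles; "dq": joint speeds; "joint_efforts": joint torques, N m; "position": TCP position; "ee_rot": TCP orientation; "force": force on the tool from outside, world axes, zero at the start; "ft_torque": the same for the moment, N m; "width": opening from 0.0 (shut) to 1.0 (fully open).
Only numpy, scipy, OpenCV 4.12 (cv2) and the standard library are available. Lean on these libraries where they do the work, as an engineer would, in place of code of your own. Each camera call takes 0.05 s, during which the arm holds its last target.

### The job

Set the wooden tray on the bench under the clamped joint so that it will catch the dowel, and let go of it. Then take the flat-ended steel punch (straight round handle) from the rack and with it drive the dowel down right through its slanting hole until it drops into the tray; do not touch the dowel with the gripper. Finally stand the punch back in the rack, leaving the dowel lying in the tray and everything else where it was.

Things in the scene. Friction and masses are not known exactly. Their poses are not given: they have to be found in the camera images.
- frame: Fixed brown hardwood post, 236 mm long (local y), leaning on two plywood stands; short pale rail tenoned in, reaching local x = -120 mm. Origin: on the bench straight below the hole's exit; local +x (level) points to the side where the dowel comes out, z up. Stands: feet 12 mm high, inner faces at local y = +-82 mm, uprights +-93 mm; between them the bench is clear below 100 mm near the exit.
- hole_mouth (a point): Centre of the upper mouth of the straight 17 mm through-hole (74 mm long, bevel 2 mm), about 164 mm above the bench. The hole leans 30 degrees from vertical: going down it runs along the frame's (0.5, 0, -0.866). The dowel's upper end lies about 3 mm inside.
- hole_exit (a point): Centre of the hole's lower exit, 100 mm above the bench. The post's edge overhangs it to the frame's local x = 25 mm at a height of 114 mm; the post is 56 mm wide across the hole.
- drop (a point): Point on the bench 32 mm from below the exit, along the frame's local +x: where the lower end of the dowel comes down. It should lie near the middle of the tray, whose handle then best points along the same +x.
- dowel: Plain wooden dowel, 16 mm diameter, 60 mm long, in the frame's hole. Origin: centre of its lower end; local z along it, upwards. A spring catch in the hole 7 mm above the exit holds it: about 4 to 9 N starts it, 3 to 9 N keeps it sliding; it falls only when its upper end has passed the catch, so drive the punch's tip to the exit (74 mm from the mouth) or a few mm beyond.
- dowel_mid (a point): Middle of the dowel.
- tray: Loose open plywood tray, 120 mm (local x) by 100 mm (local y), 35 mm high, walls and floor 5 mm, about 0.15 kg. Origin: centre of its underside. A wooden bar handle 22 mm wide (local y) and 22 mm high, 16 to 38 mm above the bench, runs out along local +x, from x = 60 to x = 130 mm.
- rack: Fixed plywood tool rack: top board 70 mm (local x) by 190 mm (local y), upper face 115 mm above the bench, with three 18 mm through-holes at local y = -60, 0 and +60 mm. Origin: on the bench under the middle hole; z up. Its base board is 8 mm high.
- punch: Loose steel punch standing in one hole of the rack: flat-ended round rod of 11 mm diameter, 105 mm long, then a collar 34 mm wide, 8 mm thick, resting on the rack, then a straight round flat-topped wooden handle, 26 mm diameter, 62 mm long (113 to 175 mm from the tip). About 0.16 kg. Origin: centre of the rod's lower end; local z towards the handle.
- punch_tip (a point): The flat end of the punch's rod (its origin).
- awl: Bystander in the rack: awl with a dark pear-shaped handle and a thin point; top 66 mm above the rack's board. Origin: its point, z up.
- chisel: Bystander in the rack: chisel with a pale square handle; top 72 mm above the rack's board. Origin: its edge, z up.
- sander: Bystander: cork-faced wooden sanding block 90 x 50 x 38 mm beside the joint. Origin: centre of its underside.
- pencil_pot: Bystander: white pot 64 mm wide, 90 mm high, with pencils up to 170 mm. Origin: centre of its underside.
- glue: Bystander: white glue bottle 56 mm wide, 160 mm high. Origin: centre of its underside.
- mallet: Bystander: wooden mallet lying down, 65 mm high, 260 mm long. Origin: on its underside, between head (+x) and handle end.
- plane: Bystander: steel hand plane 210 x 56 mm, 105 mm high. Origin: centre of its sole.
- tape_roll: Bystander: roll of paper tape, 96 mm wide, 25 mm high. Origin: centre of its underside.
Not all that is in view belongs to the job. Leave any blue or red look-alike of the punch alone.

How it is judged:
On the way, in this order (a step that is already met when the one before it is completed fails the run):
1. the tray stands on the bench under the hole's exit, released (x of drop in the frame of tray between -0.05 and 0.05 m and y of drop in the frame of tray between -0.042 and 0.042 m and height (world z) of tray below 0.008 m and angle between tray's own z axis and vertical below 0.1 rad and contact force between the fingers and tray below 0.2 N and linear speed of tray below 0.02 m/s), for 0.2 s.
2. the punch, well inside the hole, pushes the dowel out while the tray stands below (x of drop in the frame of tray between -0.05 and 0.05 m and y of drop in the frame of tray between -0.042 and 0.042 m and height (world z) of tray below 0.008 m and angle between tray's own z axis and vertical below 0.1 rad and contact force between punch and dowel above 0.3 N and distance between punch_tip and hole_exit below 0.04 m), for 0.05 s.
At the end, for the whole second after the job is handed in: Dowel at rest in the tray (its middle between the walls, under 42 mm above the tray's underside), tray flat on the bench (within 8 mm, 0.1 rad), punch standing in a rack hole (tip under 20 mm above the bench, within 0.12 rad of upright), all at rest and released (x of dowel_mid in the frame of tray between -0.055 and 0.055 m and y of dowel_mid in the frame of tray between -0.045 and 0.045 m and z of dowel_mid in the frame of tray below 0.042 m and linear speed of each of dowel, punch below 0.03 m/s and height (world z) of tray below 0.008 m and angle between tray's own z axis and vertical below 0.1 rad and linear speed of tray below 0.02 m/s and x of punch_tip in the frame of rack between -0.02 and 0.02 m and y of punch_tip in the frame of rack between -0.08 and 0.08 m and z of punch_tip in the frame of rack below 0.02 m and angle between punch's own z axis and vertical below 0.12 rad); the robot touches nothing.
It fails at once if the gripper touches the dowel (contact force between the fingers and dowel above 0.5 N).
It fails at once if a bystander is disturbed (moved more than 30 mm) (distance of any of awl, chisel, sander, pencil_pot, glue, mallet, plane, tape_roll from where it was at the start of the episode above 0.03 m).
It also fails if it takes over 67 s, if anything falls off the work surface, if the arm or the gripper's body presses on something with over 40 N, if the wrist force passes 120 N, or if a joint passes its speed limit or range.

## Working session

There is one attempt and no reset: what is moved stays moved. The work goes in short steps, Python scripts to look and compute and a tool call to move; the robot and the scene stay as the last step left them, time stands still between calls to the robot, and variables do not carry over. Pictures are saved under pics/ and viewed, and the job is handed in when it is done.

Besides the shell and the picture viewer there is one more tool, called after "Call:" by a JSON object that holds its "op" and its "data". step_arm: Moves the arm, as the interface text tells. Its arguments: {"type":"object","properties":{"plan":{"type":"array"},"force":{"type":"number"}},"required":["plan"]}

```bash
mkdir -p pics; ls; python3 - <<'E'
from cell import arm
import cv2,numpy as np
print(arm.observe(), arm.finger_overhang)
for n in ("side","top","wrist"):
    c=arm.calibration(n); im,d=arm.get_image(n)
    np.savez(f"pics/{n}0.npz",im=im,d=d,**c)
    cv2.imwrite(f"pics/{n}0.png",im[:,:,::-1])
    print(n,c["mtx"].tolist(),c["R"].round(3).tolist(),c["t"].round(3).tolist(),(-c["R"].T@c["t"]).round(3))
E
```

```text
pics
{'clock': 0.0, 'joints': array([ 1.05340558,  0.43523882,  0.0249723 ,  1.57410924, -0.01158335,
        1.13396496, -0.07514195]), 'dq': array([ 0.00053227,  0.00154476,  0.00148804,  0.00056813, -0.00028611,
        0.00152282,  0.00125773]), 'joint_efforts': array([-2.02060750e-03, -6.67865539e+01,  9.84020345e-01, -3.14465475e+01,
       -6.04457804e-02,  4.25900705e-02,  1.36450003e-04]), 'position': array([ 0.25162938, -0.57159114,  0.24793039]), 'ee_rot': array([-3.07283433e+00, -6.46421640e-01,  7.50023680e-04]), 'force': array([-0.25119338, -0.06593026, -0.04612271]), 'ft_torque': array([0.00697908, 0.03385175, 0.01816359]), 'width': 1.0009728616307636} 0.022
side [[552.8642903953826, 0.0, 319.1714816869536], [0.0, 552.8642903953826, 240.25175550725092], [0.0, 0.0, 1.0]] [[-0.799, -0.601, -0.019], [-0.291, 0.414, -0.863], [0.526, -0.684, -0.506]] [0.384, 0.253, 0.997] [-0.144  0.808  0.729]
top [[482.6078660924369, 0.0, 322.5694378310345], [0.0, 482.6078660924369, 240.54333156723496], [0.0, 0.0, 1.0]] [[0.001, -1.0, -0.028], [-0.987, 0.003, -0.162], [0.162, 0.027, -0.986]] [-0.008, 0.51, 1.055] [ 0.332 -0.038  1.123]
wrist [[390.637335285463, 0.0, 319.7794430534226], [0.0, 390.637335285463, 240.80186821704874], [0.0, 0.0, 1.0]] [[0.402, -0.916, -0.001], [-0.881, -0.387, 0.271], [-0.248, -0.108, -0.963]] [-0.625, -0.034, 0.391] [ 0.318 -0.544  0.385]
```

View pics/top0.png

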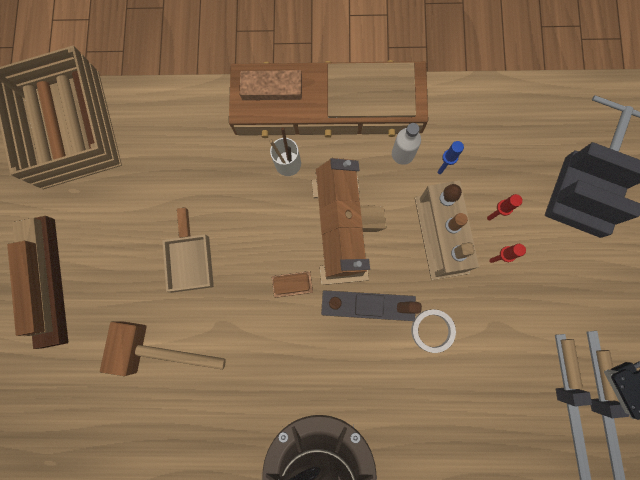

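View pics/side0.png

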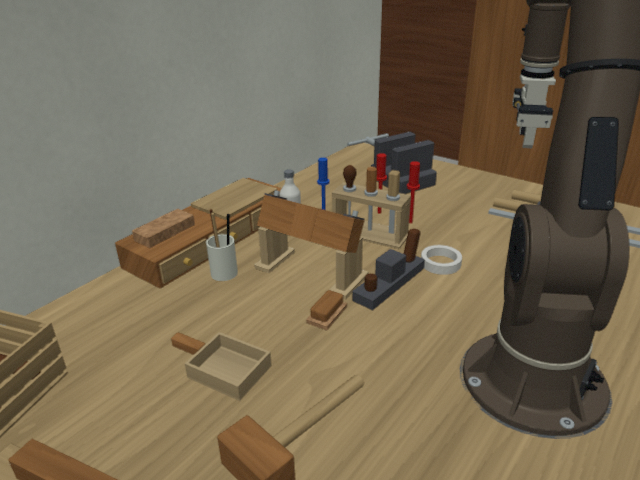

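View pics/wrist0.png

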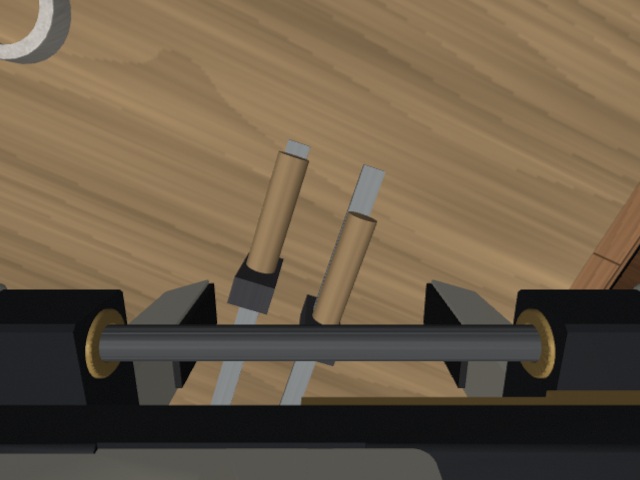

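```bash
cat > h.py <<'E'
import numpy as np,cv2
def load(n,k=0):
    return dict(np.load(f"pics/{n}{k}.npz"))
def unproj(c,u,v,d):
    p=np.linalg.inv(c["mtx"])@np.array([u,v,1.])*d
    return c["R"].T@(p-c["t"])
def ray(c,u,v,z):
    o=-c["R"].T@c["t"]; r=c["R"].T@(np.linalg.inv(c["mtx"])@np.array([u,v,1.]))
    return o+r*(z-o[2])/r[2]
def cloud(c):
    v,u=np.mgrid[0:480,0:640]; d=c["d"]
    p=np.stack([u,v,np.ones_like(u)],-1)@np.linalg.inv(c["mtx"]).T*d[...,None]
    return (p-c["t"])@c["R"]
def crop(c,x0,x1,y0,y1,s,name):
    im=c["im"][y0:y1,x0:x1,::-1]
    cv2.imwrite(name,cv2.resize(im,None,fx=s,fy=s,interpolation=cv2.INTER_CUBIC))
E
python3 - <<'E'
from h import *
c=load("top"); crop(c,300,500,140,290,4,"pics/t_crop.png"); crop(c,150,320,190,310,4,"pics/t_crop2.png")
s=load("side"); crop(s,240,440,140,300,4,"pics/s_crop.png")
for n,c in(("top",c),("side",s)):
    P=cloud(c); d=c["d"]; print(n,(d==0).mean())
    if n=="top":
        for u,v in [(200,330),(348,214),(187,263),(183,225),(457,218),(463,247),(452,190),(435,225),(320,180)]:
            print(u,v,P[v,u].round(4))
    else:
        for u,v in [(371,170),(230,365),(190,343),(300,225),(150,400)]:
            print(u,v,P[v,u].round(4))
E
```

```text
top 0.004033203125
200 330 [ 0.3087  0.276  -0.0021]
348 214 [ 0.5459 -0.0633  0.1564]
187 263 [0.4635 0.3113 0.0052]
183 225 [0.548  0.3146 0.0377]
457 218 [ 0.5312 -0.2778  0.1817]
463 247 [ 0.4729 -0.2864  0.1838]
452 190 [ 0.5888 -0.2708  0.18  ]
435 225 [ 0.5315 -0.2491  0.1096]
320 180 [ 0.6267 -0.0049  0.128 ]
side 0.004111328125
371 170 [ 0.5237 -0.277   0.1848]
230 365 [0.4672 0.2958 0.0056]
190 343 [0.5447 0.3199 0.0371]
300 225 [ 0.5449 -0.0195  0.1388]
150 400 [ 5.241e-01  4.375e-01 -3.000e-04]
```

View pics/t_crop.png

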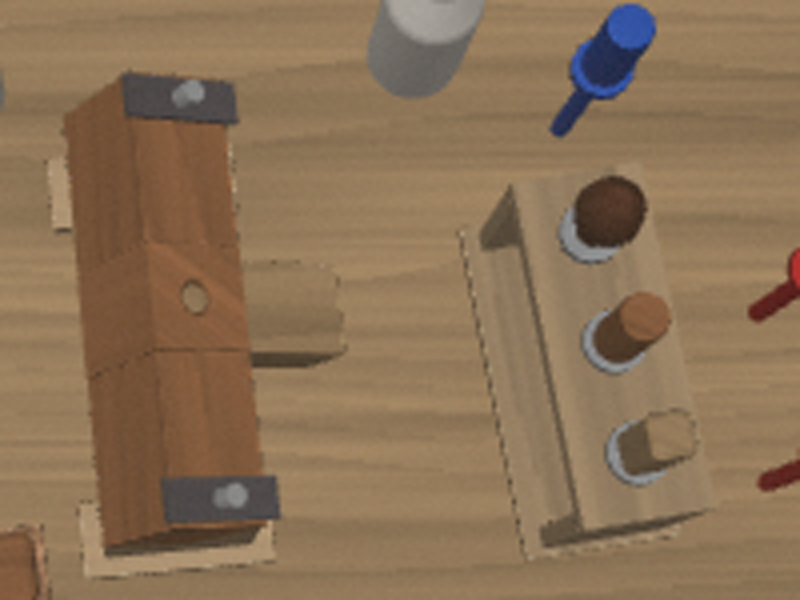

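View pics/s_crop.png

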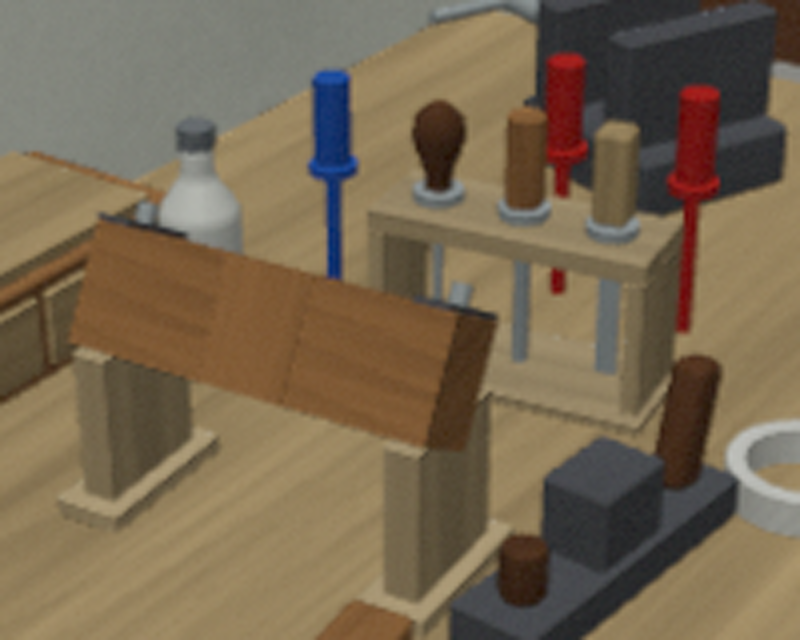

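View pics/t_crop2.png

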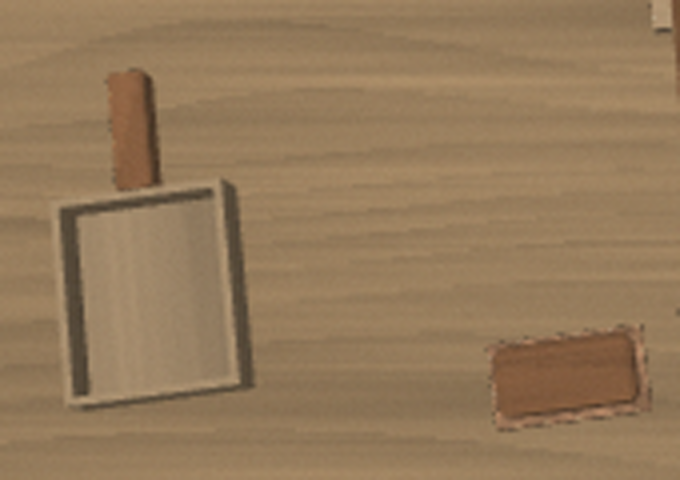

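```bash
python3 - <<'E'
from h import *
c=load("top");P=cloud(c); s=load("side");Q=cloud(s)
def fit(pts):
    m=pts.mean(0);U,S,V=np.linalg.svd(pts-m);n=V[2]*np.sign(V[2][2]);return m,n,S[2]/len(pts)**.5
# bench height
for X in(P,Q):
    m=(abs(X[...,0]-.35)<.04)&(abs(X[...,1]-.45)<.04); print("bench",np.median(X[m][:,2]),X[m][:,2].std())
# tray: rim+handle
for X,n in((P,"top"),(Q,"side")):
    r=(X[...,0]>.36)&(X[...,0]<.66)&(X[...,1]>.22)&(X[...,1]<.40)
    m=r&(X[...,2]>.028)&(X[...,2]<.045)
    pts=X[m][:,:2].astype(np.float32)
    h=pts[(pts[:,0]>.525)&(abs(pts[:,1]-.315)<.03)]
    b=pts[(pts[:,0]<.522)]
    rect=cv2.minAreaRect(b); print(n,"rim",rect, "handle",cv2.minAreaRect(h),len(h))
# post upper face
def cr(u,v):return int(300+u/4),int(140+v/4)
v,u=np.mgrid[0:480,0:640]
poly=np.array([cr(145,130),cr(215,130),cr(235,240),cr(245,340),cr(250,460),cr(175,460)])
mk=np.zeros((480,640),np.uint8);cv2.fillPoly(mk,[poly],1)
pts=P[(mk>0)];m,n,e=fit(pts);print("upper face",m,n,e,"yaw of +x",np.degrees(np.arctan2(-n[1],-n[0])),"tilt",np.degrees(np.arccos(n[2])))
poly=np.array([cr(80,130),cr(120,110),cr(145,240),cr(148,345),cr(155,500),cr(110,520)])
mk=np.zeros((480,640),np.uint8);cv2.fillPoly(mk,[poly],1)
pts=P[(mk>0)];m,n,e=fit(pts);print("left face",m,n,e,"yaw",np.degrees(np.arctan2(n[1],n[0])),np.degrees(np.arccos(n[2])))
print("mouth ray",ray(c,300+196/4-.4,140+297/4-.4,.163))
a=ray(c,300+125/4,140+75/4,.1785);b=ray(c,300+165/4,140+478/4,.1785)
# rail
for uv in [(300,262),(340,270),(300,350),(255,350)]:
    w=cr(*uv);print("rail",uv,P[w[1],w[0]])
# punch handle top
for nm,X,uv in(("top",P,(300+642/4,140+312/4)),("top",P,(300+672/4,140+435/4)),("top",P,(300+612/4,140+205/4)),("side",Q,(371,168))):
    x,y=map(int,uv); print(nm,X[y-1:y+2,x-1:x+2].reshape(-1,3).mean(0))
print("punch top ray .185",ray(c,300+643/4-.4,140+315/4-.4,.185))
print("awl ray .181",ray(c,300+611/4-.4,140+207/4-.4,.16),"chisel",ray(c,300+673/4-.4,140+436/4-.4,.187))
# objs
for nm,uv in(("blue",(457,146)),("red1",(514,201)),("red2",(517,249)),("pot",(285,147)),("glue",(413,130)),("sander",(292,284)),("bolt1",(347,163)),("bolt2",(357,264))):
    print(nm,P[uv[1],uv[0]].round(3))
E
```

```text
bench -0.0004115870841804224 0.022860568836817387
bench 0.0003836472407385261 0.0227169449849224
top rim ((0.46204787492752075, 0.30570122599601746), (0.12200778722763062, 0.10184579342603683), 7.29350471496582) handle ((0.5568849444389343, 0.3181104362010956), (0.06597930192947388, 0.022984839975833893), 8.040048599243164) 277
side rim ((0.46068084239959717, 0.3048005700111389), (0.12478018552064896, 0.10518663376569748), 6.972419738769531) handle ((0.5561432838439941, 0.3191941976547241), (0.06388427317142487, 0.024882227182388306), 8.35823917388916) 319
upper face [ 0.54343192 -0.06555031  0.16728853] [ 0.09322024 -0.99313434  0.07066938] 0.01179665246204519 yaw of +x 95.36233877052267 tilt 85.94756477352534
left face [ 0.53825891 -0.02546067  0.15280006] [-0.06395621  0.99749018  0.03038002] 0.007912160427614993 yaw 93.668619261313 88.25908533817865
mouth ray [ 0.54477568 -0.06432441  0.163     ]
rail (300, 262) [ 0.60144154 -0.13147581  0.00263248]
rail (340, 270) [ 0.59812166 -0.15579004 -0.00446107]
rail (300, 350) [ 0.52713876 -0.1215644   0.11225421]
rail (255, 350) [ 0.52416983 -0.09518582  0.12818963]
top [ 0.53087607 -0.28329355  0.18318716]
top [ 0.47061848 -0.29542203  0.18577665]
top [ 0.58685376 -0.27280555  0.17952644]
side [ 0.53001125 -0.28693223  0.18516385]
punch top ray .185 [ 0.52978745 -0.28347318  0.185     ]
awl ray .181 [ 0.59139093 -0.27631468  0.16      ] chisel [ 0.46926048 -0.29474279  0.187     ]
blue [ 0.683 -0.286  0.175]
red1 [ 0.567 -0.394  0.175]
red2 [ 0.47  -0.395  0.172]
pot [0.72  0.077 0.076]
glue [ 0.725 -0.201  0.158]
sander [0.412 0.061 0.037]
bolt1 [ 0.648 -0.061  0.177]
bolt2 [ 0.441 -0.08   0.178]
```

```bash
python3 - <<'E'
from h import *
c=load("top");P=cloud(c); s=load("side");Q=cloud(s)
def cr(u,v):return int(300+u/4),int(140+v/4)
def fit(pts):
    pts=pts[(pts[:,2]>.05)&(pts[:,2]<.25)]
    for i in range(8):
        m=pts.mean(0);U,S,V=np.linalg.svd(pts-m);n=V[2]*np.sign(V[2][2]) if i else V[2]
        r=abs((pts-m)@n); pts=pts[r<max(3*np.median(r),.001)]
    return m,n,S[2]/len(pts)**.5,len(pts)
for nm,poly in(("up",[cr(145,130),cr(215,130),cr(235,240),cr(245,340),cr(250,460),cr(175,460)]),("left",[cr(80,130),cr(120,110),cr(145,240),cr(148,345),cr(155,500),cr(110,520)])):
    mk=np.zeros((480,640),np.uint8);cv2.fillPoly(mk,[np.array(poly)],1)
    m,n,e,k=fit(P[mk>0]);print(nm,m,n,e,k,"yaw",np.degrees(np.arctan2(n[1],n[0])),"tilt",np.degrees(np.arccos(n[2])))
# left face side
mk=np.zeros((480,640),np.uint8);cv2.fillPoly(mk,[np.array([(240+u//4,140+v//4) for u,v in [(115,240),(440,320),(420,425),(90,325)]])],1)
m,n,e,k=fit(Q[mk>0]);print("sideleft",m,n,e,k,"yaw",np.degrees(np.arctan2(n[1],n[0])),"tilt",np.degrees(np.arccos(n[2])))
# rack top
M=(abs(P[...,2]-.115)<.006)&(P[...,0]>.4)&(P[...,0]<.66)&(P[...,1]<-.2)&(P[...,1]>-.34)
print("rack",cv2.minAreaRect(P[M][:,:2].astype(np.float32)),M.sum())
M=(abs(Q[...,2]-.115)<.006)&(Q[...,0]>.4)&(Q[...,0]<.66)&(Q[...,1]<-.2)&(Q[...,1]>-.34)
print("rack",cv2.minAreaRect(Q[M][:,:2].astype(np.float32)),M.sum())
# punch handle points in both clouds
for X,n in((P,"t"),(Q,"s")):
    for z0,z1 in((.181,.19),(.13,.18)):
        M=(X[...,2]>z0)&(X[...,2]<z1)&(np.hypot(X[...,0]-.53,X[...,1]+.285)<.025)
        print(n,z0,M.sum(),X[M].mean(0),X[M].min(0),X[M].max(0))
# ridge & other edges via pixels top crop: upper edge right of the post
for z,a,b in((.178,(137,125),(160,478)),):
    p=ray(c,300+a[0]/4,140+a[1]/4,z);q=ray(c,300+b[0]/4,140+b[1]/4,z);print("ridge",p,q,np.degrees(np.arctan2(*(p-q)[1::-1])),np.linalg.norm(p-q))
E
```

```text
up [ 0.54422356 -0.06579509  0.16284657] [ 0.04633144 -0.50320033  0.86292689] 0.001211143376415295 1569 yaw -84.73940619843613 tilt 30.353180168844332
left [ 0.53937903 -0.02543193  0.14925391] [-0.08121771  0.86343597  0.4978775 ] 0.0007541133394141319 1254 yaw 95.3736236260823 tilt 60.140324474104276
sideleft [ 0.53052576 -0.02614661  0.14808617] [-0.07941048  0.86227802  0.50017055] 0.0018060808729333092 2030 yaw 95.26174545961608 tilt 59.98871554491702
rack ((0.5298919081687927, -0.2850935757160187), (0.19066716730594635, 0.0715581402182579), 9.34211254119873) 2119
rack ((0.5274721384048462, -0.28549593687057495), (0.19277924299240112, 0.08122971653938293), 8.229530334472656) 827
t 0.181 120 [ 0.52937116 -0.2846578   0.1837158 ] [ 0.51678638 -0.2972083   0.18101572] [ 0.54145957 -0.2732794   0.18762478]
t 0.13 103 [ 0.52408639 -0.27757295  0.15774135] [ 0.51638501 -0.29179733  0.13006211] [ 0.54184267 -0.27186327  0.17948209]
s 0.181 46 [ 0.52524514 -0.28275199  0.1844563 ] [ 0.51255438 -0.29600712  0.18110915] [ 0.5384072  -0.26951347  0.18803574]
s 0.13 180 [ 0.52260458 -0.27821619  0.15509226] [ 0.5123808  -0.29602292  0.13070649] [ 0.54006123 -0.26852942  0.17961628]
ridge [ 0.6300885  -0.03545771  0.178     ] [ 0.4495686 -0.0463074  0.178    ] 3.4394791690700792 0.18084564371585174
```

```bash
cat >> h.py <<'E'
from scipy.spatial.transform import Rotation as Ro
def tgt(pos,yaw=None,R=None,o=None):
    """print delta from the measured pose: shift in current tool axes (cm), turn (6deg units)"""
    from cell import arm
    o=o or arm.observe(); C=Ro.from_rotvec(o["ee_rot"])
    print("t",round(o["clock"],2),"pos",o["position"].round(4),"toolx yaw",np.degrees(np.arctan2(*C.as_matrix()[1::-1,0])).round(2),"tilt",np.degrees(np.arccos(-C.as_matrix()[2,2])).round(2),"w",round(o["width"],3),"F",o["force"].round(1),"j",o["joints"].round(2))
    if pos is not None: print(" shift cm",(C.inv().apply(np.array(pos)-o["position"])*100).round(2))
    if yaw is not None: R=down(yaw)
    if R is not None:
        w=(C.inv()*R).as_rotvec(degrees=True)/6
        print(" turn u",w.round(2)); 
        if pos is not None: print(" shift cm in target axes",(R.inv().apply(np.array(pos)-o["position"])*100).round(2))
def down(yaw):
    t=np.radians(yaw);c,s=np.cos(t),np.sin(t)
    return Ro.from_matrix(np.array([[c,s,0],[s,-c,0],[0,0,-1]]))
E
python3 -c "
from h import *
tgt((.553,.318,.25),7.5)"
```

```text
t 0.15 pos [ 0.2517 -0.5717  0.2481] toolx yaw 23.76 tilt 0.07 w 0.999 F [-0.7  0.4  0.5] j [ 1.05  0.44  0.02  1.57 -0.01  1.13 -0.08]
 shift cm [ 63.42 -69.29  -0.11]
 turn u [-0.01  0.    2.71]
 shift cm in target axes [ 41.49 -84.27  -0.19]
```

Call:
{"op": "step_arm", "data": {"plan": [{"tx": 2, "ty": -2.2, "hand": 1}, {"tx": 2, "ty": -2.2, "hand": 1}, {"tx": 2, "ty": -2.2, "hand": 1}, {"tx": 2, "ty": -2.2, "hand": 1}, {"tx": 2, "ty": -2.2, "hand": 1}, {"tx": 2, "ty": -2.2, "hand": 1}, {"tx": 2, "ty": -2.2, "hand": 1}, {"tx": 2, "ty": -2.2, "hand": 1}, {"tx": 2, "ty": -2.2, "hand": 1}, {"tx": 2, "ty": -2.2, "hand": 1}]}}

```text
invalid input at $.plan[0]: expected keys wx, wy, wz, tx, ty, tz, hand
```

Call:
{"op": "step_arm", "data": {"plan": [{"tx": 2, "ty": -2.2, "hand": 1}, {"tx": 2, "ty": -2.2, "hand": 1}, {"tx": 2, "ty": -2.2, "hand": 1}, {"tx": 2, "ty": -2.2, "hand": 1}, {"tx": 2, "ty": -2.2, "hand": 1}, {"tx": 2, "ty": -2.2, "hand": 1}, {"tx": 2, "ty": -2.2, "hand": 1}, {"tx": 2, "ty": -2.2, "hand": 1}, {"tx": 2, "ty": -2.2, "hand": 1}, {"tx": 2, "ty": -2.2, "hand": 1}]}}

```text
invalid input at $.plan[0]: expected keys wx, wy, wz, tx, ty, tz, hand
```

```bash
python3 -c "
from h import *
tgt((.553,.318,.25),7.5)"
```

```text
t 0.15 pos [ 0.2517 -0.5717  0.2481] toolx yaw 23.76 tilt 0.07 w 0.999 F [-0.7  0.4  0.5] j [ 1.05  0.44  0.02  1.57 -0.01  1.13 -0.08]
 shift cm [ 63.42 -69.29  -0.11]
 turn u [-0.01  0.    2.71]
 shift cm in target axes [ 41.49 -84.27  -0.19]
```

Call:
{"op": "step_arm", "data": {"plan": [{"wx": 0, "wy": 0, "wz": 0, "tx": 2, "ty": -2.2, "tz": 0, "hand": 1}, {"wx": 0, "wy": 0, "wz": 0, "tx": 2, "ty": -2.2, "tz": 0, "hand": 1}, {"wx": 0, "wy": 0, "wz": 0, "tx": 2, "ty": -2.2, "tz": 0, "hand": 1}, {"wx": 0, "wy": 0, "wz": 0, "tx": 2, "ty": -2.2, "tz": 0, "hand": 1}, {"wx": 0, "wy": 0, "wz": 0, "tx": 2, "ty": -2.2, "tz": 0, "hand": 1}, {"wx": 0, "wy": 0, "wz": 0, "tx": 2, "ty": -2.2, "tz": 0, "hand": 1}, {"wx": 0, "wy": 0, "wz": 0, "tx": 2, "ty": -2.2, "tz": 0, "hand": 1}, {"wx": 0, "wy": 0, "wz": 0, "tx": 2, "ty": -2.2, "tz": 0, "hand": 1}, {"wx": 0, "wy": 0, "wz": 0, "tx": 2, "ty": -2.2, "tz": 0, "hand": 1}, {"wx": 0, "wy": 0, "wz": 0, "tx": 2, "ty": -2.2, "tz": 0, "hand": 1}]}}

```text
clock: 0.98
position: [0.3463, -0.2886, 0.2487]
ee_rot: [3.074, 0.647, -0.0]
force: [0.7, -0.5, 1.1]
width: 0.999
```

Call:
{"op": "step_arm", "data": {"plan": [{"wx": 0, "wy": 0, "wz": 0, "tx": 2, "ty": -2.2, "tz": 0, "hand": 1}, {"wx": 0, "wy": 0, "wz": 0, "tx": 2, "ty": -2.2, "tz": 0, "hand": 1}, {"wx": 0, "wy": 0, "wz": 0, "tx": 2, "ty": -2.2, "tz": 0, "hand": 1}, {"wx": 0, "wy": 0, "wz": 0, "tx": 2, "ty": -2.2, "tz": 0, "hand": 1}, {"wx": 0, "wy": 0, "wz": 0, "tx": 2, "ty": -2.2, "tz": 0, "hand": 1}, {"wx": 0, "wy": 0, "wz": 0, "tx": 2, "ty": -2.2, "tz": 0, "hand": 1}, {"wx": 0, "wy": 0, "wz": 0, "tx": 2, "ty": -2.2, "tz": 0, "hand": 1}, {"wx": 0, "wy": 0, "wz": 0, "tx": 2, "ty": -2.2, "tz": 0, "hand": 1}, {"wx": 0, "wy": 0, "wz": 0, "tx": 2, "ty": -2.2, "tz": 0, "hand": 1}, {"wx": 0, "wy": 0, "wz": 0, "tx": 2, "ty": -2.2, "tz": 0, "hand": 1}]}}

```text
clock: 1.82
position: [0.4407, -0.0068, 0.2487]
ee_rot: [3.074, 0.647, -0.0]
force: [0.7, -0.1, 0.2]
width: 1.002
```

```bash
python3 -c "
from h import *
tgt((.553,.318,.25),7.5)"
```

```text
t 1.82 pos [ 0.4407 -0.0068  0.2487] toolx yaw 23.75 tilt 0.01 w 1.002 F [ 0.7 -0.1  0.2] j [ 0.23  0.16 -0.38  1.97  0.07  1.02 -1.34]
 shift cm [ 23.36 -25.2   -0.13]
 turn u [0.   0.   2.71]
 shift cm in target axes [ 15.37 -30.73  -0.13]
```

Call:
{"op": "step_arm", "data": {"plan": [{"wx": 0, "wy": 0, "wz": 0, "tx": 2.3, "ty": -2.5, "tz": 0, "hand": 1}, {"wx": 0, "wy": 0, "wz": 0, "tx": 2.3, "ty": -2.5, "tz": 0, "hand": 1}, {"wx": 0, "wy": 0, "wz": 0, "tx": 2.3, "ty": -2.5, "tz": 0, "hand": 1}, {"wx": 0, "wy": 0, "wz": 0, "tx": 2.3, "ty": -2.5, "tz": 0, "hand": 1}, {"wx": 0, "wy": 0, "wz": 0, "tx": 2.3, "ty": -2.5, "tz": 0, "hand": 1}, {"wx": 0, "wy": 0, "wz": 0, "tx": 2.3, "ty": -2.5, "tz": 0, "hand": 1}, {"wx": 0, "wy": 0, "wz": 0, "tx": 2.3, "ty": -2.5, "tz": 0, "hand": 1}, {"wx": 0, "wy": 0, "wz": 0, "tx": 2.3, "ty": -2.5, "tz": 0, "hand": 1}, {"wx": 0, "wy": 0, "wz": 0, "tx": 2.4, "ty": -2.6, "tz": 0, "hand": 1}, {"wx": 0, "wy": 0, "wz": 0, "tx": 2.5, "ty": -2.6, "tz": 0, "hand": 1}]}}

```text
clock: 2.65
position: [0.5526, 0.3177, 0.2484]
ee_rot: [3.074, 0.646, -0.001]
force: [1.0, -0.1, 0.8]
width: 0.998
```

Call:
{"op": "step_arm", "data": {"plan": [{"wx": 0, "wy": 0, "wz": 0.9, "tx": 0, "ty": 0, "tz": 1.5, "hand": 1}, {"wx": 0, "wy": 0, "wz": 0.9, "tx": 0, "ty": 0, "tz": 1.5, "hand": 1}, {"wx": 0, "wy": 0, "wz": 0.9, "tx": 0, "ty": 0, "tz": 1.5, "hand": 1}, {"wx": 0, "wy": 0, "wz": 0, "tx": 0, "ty": 0, "tz": 1.5, "hand": 1}, {"wx": 0, "wy": 0, "wz": 0, "tx": 0, "ty": 0, "tz": 1.5, "hand": 1}, {"wx": 0, "wy": 0, "wz": 0, "tx": 0, "ty": 0, "tz": 1.5, "hand": 1}, {"wx": 0, "wy": 0, "wz": 0, "tx": 0, "ty": 0, "tz": 1, "hand": 1}, {"wx": 0, "wy": 0, "wz": 0, "tx": 0, "ty": 0, "tz": 0, "hand": 1}, {"wx": 0, "wy": 0, "wz": 0, "tx": 0, "ty": 0, "tz": 0, "hand": 1}, {"wx": 0, "wy": 0, "wz": 0, "tx": 0, "ty": 0, "tz": 0, "hand": 1}]}}

```text
clock: 3.48
position: [0.5527, 0.3167, 0.1495]
ee_rot: [-3.134, -0.207, -0.001]
force: [-0.4, 0.3, 0.6]
width: 0.999
```

```bash
python3 -c "
from h import *
from cell import arm
tgt((.553,.318,.033),7.5)
c=arm.calibration('wrist');im,d=arm.get_image('wrist');np.savez('pics/wrist1.npz',im=im,d=d,**c)
cv2.imwrite('pics/wrist1.png',im[:,:,::-1])"
```

```text
t 3.48 pos [0.5527 0.3167 0.1495] toolx yaw 7.56 tilt 0.06 w 0.999 F [-0.4  0.3  0.6] j [-0.36  0.58 -0.37  1.63  0.24  0.98 -2.25]
 shift cm [ 0.03 -0.12 11.65]
 turn u [-0.01 -0.01  0.01]
 shift cm in target axes [ 0.04 -0.13 11.65]
```

View pics/wrist1.png

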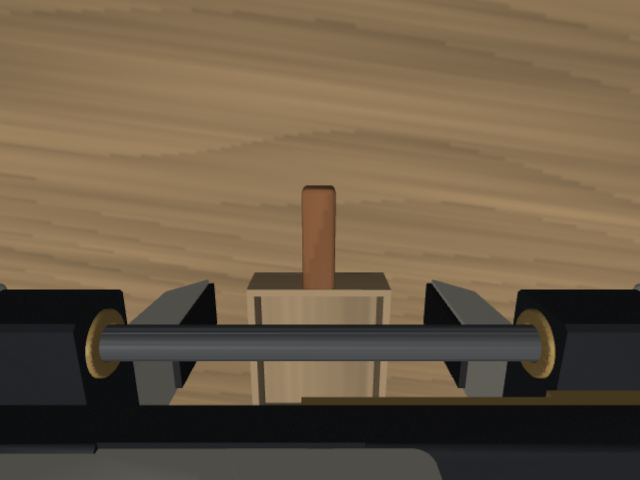

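The wrist view shows the handle centred between the fingers (columns 302–336, rows 186–290; jaw midline 320) and parallel to them. I'll descend.

Call:
{"op": "step_arm", "data": {"plan": [{"wx": 0, "wy": 0, "wz": 0, "tx": 0, "ty": -0.1, "tz": 2, "hand": 1}, {"wx": 0, "wy": 0, "wz": 0, "tx": 0, "ty": 0, "tz": 2, "hand": 1}, {"wx": 0, "wy": 0, "wz": 0, "tx": 0, "ty": 0, "tz": 2, "hand": 1}, {"wx": 0, "wy": 0, "wz": 0, "tx": 0, "ty": 0, "tz": 2, "hand": 1}, {"wx": 0, "wy": 0, "wz": 0, "tx": 0, "ty": 0, "tz": 1.5, "hand": 1}, {"wx": 0, "wy": 0, "wz": 0, "tx": 0, "ty": 0, "tz": 1.2, "hand": 1}, {"wx": 0, "wy": 0, "wz": 0, "tx": 0, "ty": 0, "tz": 0.9, "hand": 1}, {"wx": 0, "wy": 0, "wz": 0, "tx": 0, "ty": 0, "tz": 0, "hand": 1}, {"wx": 0, "wy": 0, "wz": 0, "tx": 0, "ty": 0, "tz": 0, "hand": 0.1}, {"wx": 0, "wy": 0, "wz": 0, "tx": 0, "ty": 0, "tz": 0, "hand": 0.1}], "force": 40}}

```text
clock: 4.37
position: [0.5529, 0.3179, 0.0338]
ee_rot: [-3.134, -0.207, -0.002]
force: [-0.1, 0.3, 0.1]
width: 0.899
```

Call:
{"op": "step_arm", "data": {"plan": [{"wx": 0, "wy": 0, "wz": 0, "tx": 0, "ty": 0, "tz": 0, "hand": 0}, {"wx": 0, "wy": 0, "wz": 0, "tx": 0, "ty": 0, "tz": 0, "hand": 0}, {"wx": 0, "wy": 0, "wz": 0, "tx": 0, "ty": 0, "tz": 0, "hand": 0}, {"wx": 0, "wy": 0, "wz": 0, "tx": 0, "ty": 0, "tz": 0, "hand": 0}, {"wx": 0, "wy": 0, "wz": 0, "tx": 0, "ty": 0, "tz": 0, "hand": 0}, {"wx": 0, "wy": 0, "wz": 0, "tx": 0, "ty": 0, "tz": 0, "hand": 0}, {"wx": 0, "wy": 0, "wz": 0, "tx": 0, "ty": 0, "tz": 0, "hand": 0}, {"wx": 0, "wy": 0, "wz": 0, "tx": 0, "ty": 0, "tz": 0, "hand": 0}, {"wx": 0, "wy": 0, "wz": 0, "tx": 0, "ty": 0, "tz": 0, "hand": 0}, {"wx": 0, "wy": 0, "wz": 0, "tx": 0, "ty": 0, "tz": 0, "hand": 0}], "force": 40}}

```text
clock: 5.2
position: [0.5522, 0.3174, 0.0327]
ee_rot: [3.135, 0.207, -0.0]
force: [-0.8, 0.5, -0.8]
width: 0.236
```

```bash
python3 -c "
from h import *
from cell import arm
tgt((.53,.095,.046),95.3)"
```

```text
t 5.2 pos [0.5522 0.3174 0.0327] toolx yaw 7.56 tilt 0.0 w 0.236 F [-0.8  0.5 -0.8] j [-0.39  0.71 -0.33  1.72  0.31  0.76 -2.31]
 shift cm [-5.13 21.75 -1.33]
 turn u [ -0.     0.   -14.62]
 shift cm in target axes [-21.94  -4.27  -1.33]
```

Call:
{"op": "step_arm", "data": {"plan": [{"wx": 0, "wy": 0, "wz": 0, "tx": 0, "ty": 0, "tz": -0.7, "hand": 0}, {"wx": 0, "wy": 0, "wz": 0, "tx": 0, "ty": 0, "tz": -0.8, "hand": 0}, {"wx": 0, "wy": 0, "wz": -0.4, "tx": 0, "ty": 0, "tz": 0, "hand": 0}, {"wx": 0, "wy": 0, "wz": -0.7, "tx": 0, "ty": 0, "tz": 0, "hand": 0}, {"wx": 0, "wy": 0, "wz": -0.7, "tx": 0, "ty": 0, "tz": 0, "hand": 0}, {"wx": 0, "wy": 0, "wz": -0.7, "tx": 0, "ty": 0, "tz": 0, "hand": 0}, {"wx": 0, "wy": 0, "wz": -0.7, "tx": 0, "ty": 0, "tz": 0, "hand": 0}, {"wx": 0, "wy": 0, "wz": -0.7, "tx": 0, "ty": 0, "tz": 0, "hand": 0}, {"wx": 0, "wy": 0, "wz": -0.7, "tx": 0, "ty": 0, "tz": 0, "hand": 0}, {"wx": 0, "wy": 0, "wz": -0.7, "tx": 0, "ty": 0, "tz": 0, "hand": 0}], "force": 60}}

```text
clock: 6.03
position: [0.5526, 0.3174, 0.0486]
ee_rot: [2.956, 1.063, 0.001]
force: [0.1, -0.3, -2.0]
width: 0.239
```

Call:
{"op": "step_arm", "data": {"plan": [{"wx": 0, "wy": 0, "wz": -0.9, "tx": 0, "ty": 0, "tz": 0, "hand": 0}, {"wx": 0, "wy": 0, "wz": -1, "tx": 0, "ty": 0, "tz": 0, "hand": 0}, {"wx": 0, "wy": 0, "wz": -1, "tx": 0, "ty": 0, "tz": 0, "hand": 0}, {"wx": 0, "wy": 0, "wz": -1, "tx": 0, "ty": 0, "tz": 0, "hand": 0}, {"wx": 0, "wy": 0, "wz": -1, "tx": 0, "ty": 0, "tz": 0, "hand": 0}, {"wx": 0, "wy": 0, "wz": -1, "tx": 0, "ty": 0, "tz": 0, "hand": 0}, {"wx": 0, "wy": 0, "wz": -1, "tx": 0, "ty": 0, "tz": 0, "hand": 0}, {"wx": 0, "wy": 0, "wz": -1, "tx": 0, "ty": 0, "tz": 0, "hand": 0}, {"wx": 0, "wy": 0, "wz": -0.7, "tx": 0, "ty": 0, "tz": 0, "hand": 0}, {"wx": 0, "wy": 0, "wz": -0.5, "tx": 0, "ty": 0, "tz": 0, "hand": 0}]}}

```text
clock: 6.87
position: [0.5527, 0.3171, 0.0484]
ee_rot: [2.139, 2.3, 0.001]
force: [0.3, -0.6, -1.4]
width: 0.236
```

```bash
python3 -c "
from h import *
from cell import arm
tgt((.53,.095,.034),95.3)
im,d=arm.get_image('side');cv2.imwrite('pics/side1.png',im[:,:,::-1])"
```

```text
t 6.87 pos [0.5527 0.3171 0.0484] toolx yaw 94.17 tilt 0.04 w 0.236 F [ 0.3 -0.6 -1.4] j [-0.16  0.78 -0.71  1.69  0.62  0.91 -1.05]
 shift cm [-21.99  -3.87   1.45]
 turn u [ 0.01  0.   -0.19]
 shift cm in target axes [-21.91  -4.31   1.44]
```

View pics/side1.png

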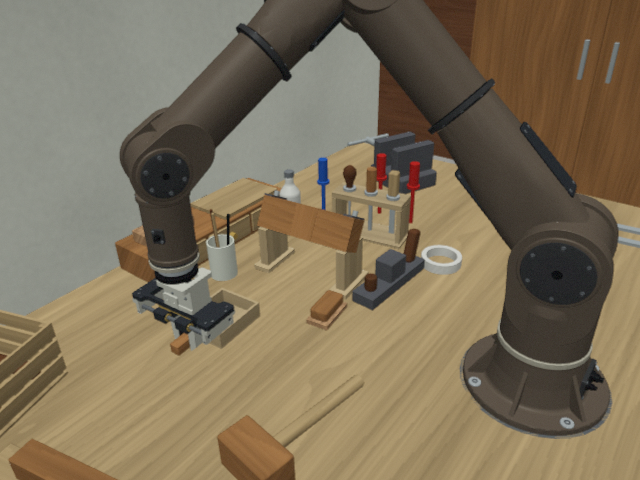

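The tray is held level near side pixel (215,325), turned with its handle facing away from the joint. Next I slide it under the exit.

Call:
{"op": "step_arm", "data": {"plan": [{"wx": 0, "wy": 0, "wz": -0.2, "tx": -1, "ty": -0.4, "tz": 0, "hand": 0}, {"wx": 0, "wy": 0, "wz": 0, "tx": -2, "ty": -0.4, "tz": 0, "hand": 0}, {"wx": 0, "wy": 0, "wz": 0, "tx": -2, "ty": -0.4, "tz": 0, "hand": 0}, {"wx": 0, "wy": 0, "wz": 0, "tx": -2, "ty": -0.5, "tz": 0, "hand": 0}, {"wx": 0, "wy": 0, "wz": 0, "tx": -2, "ty": -0.5, "tz": 0, "hand": 0}, {"wx": 0, "wy": 0, "wz": 0, "tx": -2, "ty": -0.5, "tz": 0, "hand": 0}, {"wx": 0, "wy": 0, "wz": 0, "tx": -2, "ty": -0.5, "tz": 0, "hand": 0}, {"wx": 0, "wy": 0, "wz": 0, "tx": -2, "ty": -0.5, "tz": 0, "hand": 0}, {"wx": 0, "wy": 0, "wz": 0, "tx": -2, "ty": -0.4, "tz": 0, "hand": 0}, {"wx": 0, "wy": 0, "wz": 0, "tx": -1.5, "ty": -0.2, "tz": 0, "hand": 0}]}}

```text
clock: 7.75
position: [0.5251, 0.1263, 0.048]
ee_rot: [2.121, 2.315, -0.003]
force: [0.9, -0.4, -1.2]
width: 0.234
```

Call:
{"op": "step_arm", "data": {"plan": [{"wx": 0, "wy": 0, "wz": 0, "tx": -1.4, "ty": 0, "tz": 0, "hand": 0}, {"wx": 0, "wy": 0, "wz": 0, "tx": -1, "ty": 0, "tz": 0, "hand": 0}, {"wx": 0, "wy": 0, "wz": 0, "tx": -1, "ty": 0, "tz": 0.2, "hand": 0}, {"wx": 0, "wy": 0, "wz": 0, "tx": 0, "ty": 0, "tz": 0.4, "hand": 0}, {"wx": 0, "wy": 0, "wz": 0, "tx": 0, "ty": 0, "tz": 0.3, "hand": 0}, {"wx": 0, "wy": 0, "wz": 0, "tx": 0, "ty": 0, "tz": 0.2, "hand": 0}, {"wx": 0, "wy": 0, "wz": 0, "tx": 0, "ty": 0, "tz": 0.2, "hand": 0}, {"wx": 0, "wy": 0, "wz": 0, "tx": 0, "ty": 0, "tz": 0.2, "hand": 0}, {"wx": 0, "wy": 0, "wz": 0, "tx": 0, "ty": 0, "tz": 0, "hand": 0}, {"wx": 0, "wy": 0, "wz": 0, "tx": 0, "ty": 0, "tz": 0, "hand": 0}]}}

```text
clock: 8.58
position: [0.5289, 0.0963, 0.0328]
ee_rot: [-2.118, -2.32, -0.001]
force: [-0.2, 0.1, -0.5]
width: 0.232
```

```bash
python3 -c "
from h import *
from cell import arm
tgt((.53,.095,.033),95.3)
c=arm.calibration('top');im,d=arm.get_image('top');np.savez('pics/top2.npz',im=im,d=d,**c)
im,d=arm.get_image('side');cv2.imwrite('pics/side2.png',im[:,:,::-1])"
```

```text
t 8.58 pos [0.5289 0.0963 0.0328] toolx yaw 95.22 tilt 0.02 w 0.232 F [-0.2  0.1 -0.5] j [ 0.23  0.69 -0.72  1.95  0.67  0.75 -0.8 ]
 shift cm [-0.14  0.1  -0.03]
 turn u [ 0.   -0.   -0.01]
 shift cm in target axes [-0.14  0.1  -0.02]
```

View pics/side2.png

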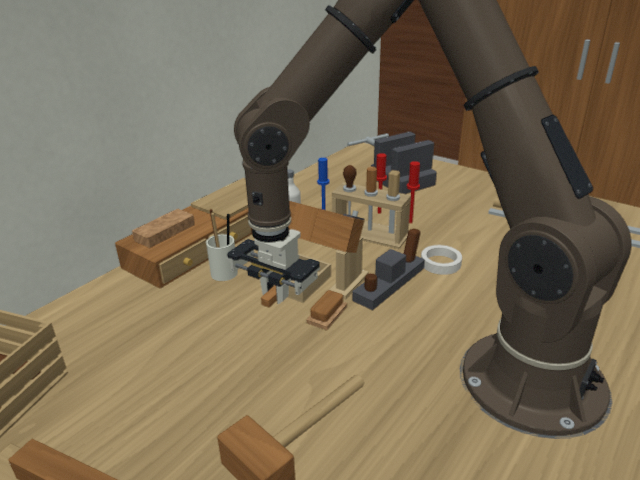

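Call:
{"op": "step_arm", "data": {"plan": [{"wx": 0, "wy": 0, "wz": 0, "tx": 0, "ty": 0, "tz": 0, "hand": 0.7}, {"wx": 0, "wy": 0, "wz": 0, "tx": 0, "ty": 0, "tz": 0, "hand": 0.7}, {"wx": 0, "wy": 0, "wz": 0, "tx": 0, "ty": 0, "tz": 0, "hand": 0.7}, {"wx": 0, "wy": 0, "wz": 0, "tx": 0, "ty": 0, "tz": 0, "hand": 0.7}, {"wx": 0, "wy": 0, "wz": 0, "tx": 0, "ty": 0, "tz": 0, "hand": 0.7}, {"wx": 0, "wy": 0, "wz": 0, "tx": 0, "ty": 0, "tz": 0, "hand": 0.7}, {"wx": 0, "wy": 0, "wz": 0, "tx": 0, "ty": 0, "tz": -0.5, "hand": 0.7}, {"wx": 0, "wy": 0, "wz": 0, "tx": 0, "ty": 0, "tz": -1.5, "hand": 0.7}, {"wx": 0, "wy": 0, "wz": 0, "tx": 0, "ty": 0, "tz": -2.5, "hand": 0.7}, {"wx": 0, "wy": 0, "wz": 0, "tx": 0, "ty": 0, "tz": -2.5, "hand": 0.7}]}}

```text
clock: 9.52
position: [0.5282, 0.0955, 0.1033]
ee_rot: [-2.118, -2.319, 0.002]
force: [0.8, -0.0, -0.3]
width: 0.703
```

Call:
{"op": "step_arm", "data": {"plan": [{"wx": 0, "wy": 0, "wz": 0, "tx": 0, "ty": 0, "tz": -2.5, "hand": 0.7}, {"wx": 0, "wy": 0, "wz": 0, "tx": 0, "ty": 0, "tz": -2.5, "hand": 0.7}, {"wx": 0, "wy": 0, "wz": 0, "tx": 0, "ty": 0, "tz": -2.5, "hand": 0.7}, {"wx": 0, "wy": 0, "wz": 0, "tx": 0, "ty": 0, "tz": -2.5, "hand": 0.7}, {"wx": 0, "wy": 0, "wz": 0, "tx": 0, "ty": 0, "tz": -2.5, "hand": 0.7}, {"wx": 0, "wy": 0, "wz": 0, "tx": 0, "ty": 0, "tz": -2.5, "hand": 0.7}, {"wx": 0, "wy": 0, "wz": 0, "tx": 0, "ty": 0, "tz": -2.5, "hand": 0.7}, {"wx": 0, "wy": 0, "wz": 0, "tx": 0, "ty": 0, "tz": -2.5, "hand": 0.7}, {"wx": 0, "wy": 0, "wz": 0, "tx": 0, "ty": 0, "tz": -1.5, "hand": 0.7}, {"wx": 0, "wy": 0, "wz": 0, "tx": 0, "ty": 0, "tz": -0.5, "hand": 0.7}]}}

```text
clock: 10.35
position: [0.5295, 0.0963, 0.3257]
ee_rot: [2.117, 2.318, 0.005]
force: [-0.5, 0.5, -0.7]
width: 0.696
```

```bash
python3 -c "
from h import *
from cell import arm
tgt((.53,-.284,.30),None)
for n in ('top','side','wrist'):
  c=arm.calibration(n);im,d=arm.get_image(n);np.savez(f'pics/{n}3.npz',im=im,d=d,**c)
  cv2.imwrite(f'pics/{n}3.png',im[:,:,::-1])"
```

```text
t 10.35 pos [0.5295 0.0963 0.3257] toolx yaw 95.18 tilt 0.23 w 0.696 F [-0.5  0.5 -0.7] j [ 0.42  0.38 -0.95  1.62  0.32  1.31 -0.49]
 shift cm [-37.88  -3.39   2.54]
```

View pics/side3.png

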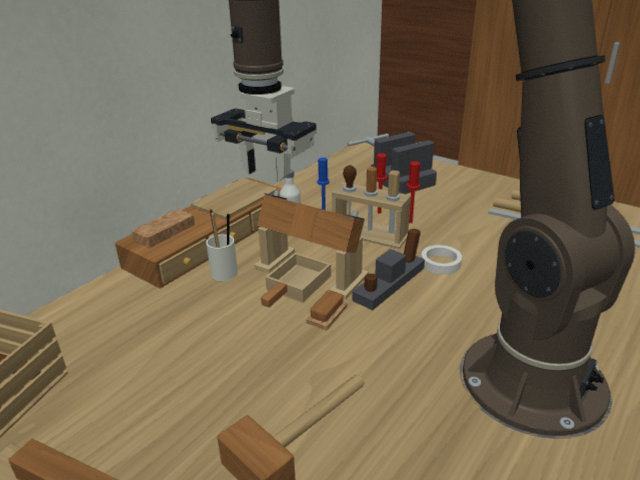

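View pics/top3.png

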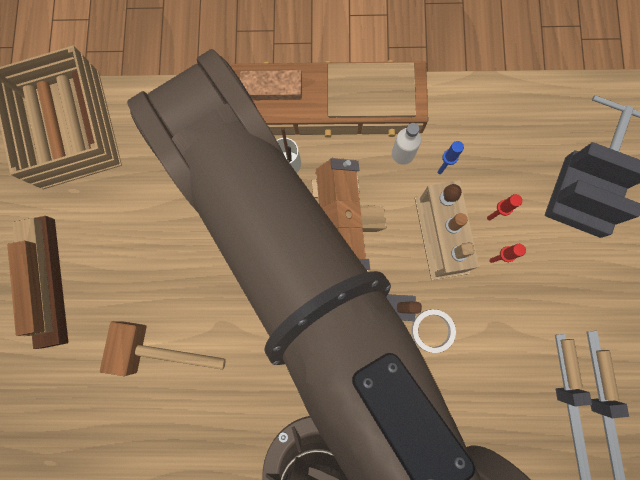

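View pics/wrist3.png

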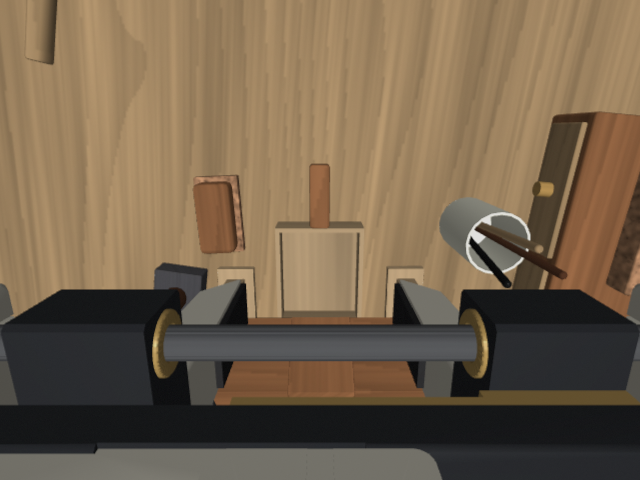

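Call:
{"op": "step_arm", "data": {"plan": [{"wx": 0, "wy": 0, "wz": 0, "tx": -2, "ty": -0.3, "tz": 0, "hand": 0.6}, {"wx": 0, "wy": 0, "wz": 0, "tx": -3.2, "ty": -0.3, "tz": 0.2, "hand": 0.6}, {"wx": 0, "wy": 0, "wz": 0, "tx": -3.2, "ty": -0.3, "tz": 0.2, "hand": 0.6}, {"wx": 0, "wy": 0, "wz": 0, "tx": -3.2, "ty": -0.3, "tz": 0.2, "hand": 0.6}, {"wx": 0, "wy": 0, "wz": 0, "tx": -3.2, "ty": -0.3, "tz": 0.2, "hand": 0.6}, {"wx": 0, "wy": 0, "wz": 0, "tx": -3.2, "ty": -0.3, "tz": 0.2, "hand": 0.6}, {"wx": 0, "wy": 0, "wz": 0, "tx": -3.2, "ty": -0.3, "tz": 0.2, "hand": 0.6}, {"wx": 0, "wy": 0, "wz": 0, "tx": -3.2, "ty": -0.3, "tz": 0.2, "hand": 0.6}, {"wx": 0, "wy": 0, "wz": 0, "tx": -3.2, "ty": -0.3, "tz": 0.2, "hand": 0.6}, {"wx": 0, "wy": 0, "wz": 0, "tx": -3.2, "ty": -0.3, "tz": 0.2, "hand": 0.6}]}}

```text
clock: 11.33
position: [0.5256, -0.2156, 0.3029]
ee_rot: [-2.117, -2.318, 0.002]
force: [0.3, 0.5, 0.1]
width: 0.6
```

Call:
{"op": "step_arm", "data": {"plan": [{"wx": 0, "wy": 0, "wz": 0, "tx": -3.2, "ty": -0.2, "tz": 0.2, "hand": 0.6}, {"wx": 0, "wy": 0, "wz": 0, "tx": -2.9, "ty": -0.2, "tz": 0.2, "hand": 0.6}, {"wx": 0, "wy": 0, "wz": 0.9, "tx": 0, "ty": 0, "tz": 0, "hand": 0.6}, {"wx": 0, "wy": 0, "wz": 0.9, "tx": 0, "ty": 0, "tz": 0, "hand": 0.6}, {"wx": 0, "wy": 0, "wz": 0.9, "tx": 0, "ty": 0, "tz": 0, "hand": 0.6}, {"wx": 0, "wy": 0, "wz": 0.9, "tx": 0, "ty": 0, "tz": 0, "hand": 0.6}, {"wx": 0, "wy": 0, "wz": 0.9, "tx": 0, "ty": 0, "tz": 0, "hand": 0.6}, {"wx": 0, "wy": 0, "wz": 0.9, "tx": 0, "ty": 0, "tz": 0, "hand": 0.6}, {"wx": 0, "wy": 0, "wz": 0.9, "tx": 0, "ty": 0, "tz": 0, "hand": 0.6}, {"wx": 0, "wy": 0, "wz": 0.9, "tx": 0, "ty": 0, "tz": 0, "hand": 0.6}]}}

```text
clock: 12.17
position: [0.5274, -0.2749, 0.2988]
ee_rot: [-2.825, -1.369, 0.003]
force: [-0.5, -0.5, -0.0]
width: 0.597
```

```bash
python3 -c "
from h import *
from cell import arm
tgt((.529,-.2845,.30),9)
for n in ('wrist',):
  c=arm.calibration(n);im,d=arm.get_image(n);np.savez(f'pics/{n}4.npz',im=im,d=d,**c)
  cv2.imwrite(f'pics/{n}4.png',im[:,:,::-1])"
```

```text
t 12.17 pos [ 0.5274 -0.2749  0.2988] toolx yaw 51.71 tilt 0.17 w 0.597 F [-0.5 -0.5 -0. ] j [ 0.86  0.44 -0.68  1.53  0.28  1.28 -0.53]
 shift cm [-0.65  0.72 -0.13]
 turn u [-0.02  0.02  7.12]
 shift cm in target axes [ 0.    0.97 -0.12]
```

View pics/wrist4.png

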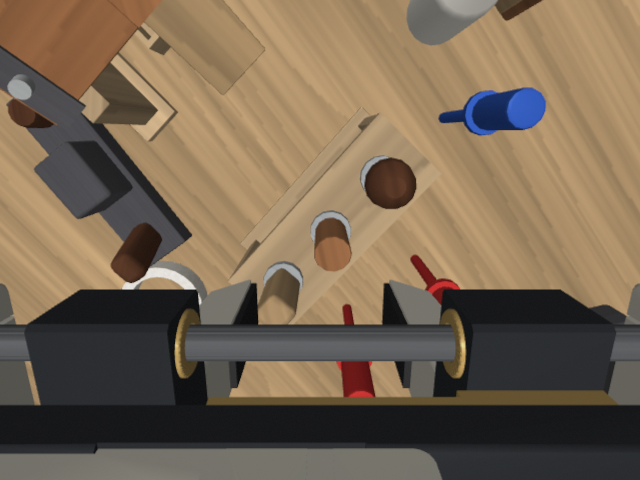

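```bash
python3 -c "
from h import *
c=load('wrist',4);P=cloud(c)
M=(abs(P[...,2]-.185)<.005)&(np.hypot(P[...,0]-.53,P[...,1]+.285)<.025)
v,u=np.nonzero(M);print(M.sum(),P[M].mean(0),P[M].min(0),P[M].max(0),u.mean(),v.mean())
print(ray(c,u.mean(),v.mean(),.185))
M=(abs(P[...,2]-.119)<.006)&(np.hypot(P[...,0]-.53,P[...,1]+.285)<.022)
print(cv2.minEnclosingCircle(P[M][:,:2].astype(np.float32)))
"
```

```text
1099 [ 0.52992807 -0.28547696  0.18583113] [ 0.51653872 -0.29866988  0.18003614] [ 0.54203475 -0.27370297  0.18833943] 331.9790718835305 252.13921747042767
[ 0.52980705 -0.28567161  0.185     ]
((0.5299736261367798, -0.28502532839775085), 0.02206798456609249)
```

Call:
{"op": "step_arm", "data": {"plan": [{"wx": 0, "wy": 0, "wz": 0.9, "tx": 0, "ty": 0, "tz": 0, "hand": 0.6}, {"wx": 0, "wy": 0, "wz": 0.9, "tx": 0, "ty": 0, "tz": 0, "hand": 0.6}, {"wx": 0, "wy": 0, "wz": 0.9, "tx": 0, "ty": 0, "tz": 0, "hand": 0.6}, {"wx": 0, "wy": 0, "wz": 0.9, "tx": 0, "ty": 0, "tz": 0, "hand": 0.6}, {"wx": 0, "wy": 0, "wz": 0.9, "tx": 0, "ty": 0, "tz": 0, "hand": 0.6}, {"wx": 0, "wy": 0, "wz": 0.9, "tx": 0, "ty": 0, "tz": 0, "hand": 0.6}, {"wx": 0, "wy": 0, "wz": 0.9, "tx": 0, "ty": 0, "tz": 0, "hand": 0.6}, {"wx": 0, "wy": 0, "wz": 0.8, "tx": 0, "ty": 0.5, "tz": 0, "hand": 0.6}, {"wx": 0, "wy": 0, "wz": 0, "tx": 0, "ty": 0.5, "tz": 1, "hand": 0.6}, {"wx": 0, "wy": 0, "wz": 0, "tx": 0, "ty": 0, "tz": 1, "hand": 0.6}]}}

```text
clock: 13.05
position: [0.53, -0.286, 0.2791]
ee_rot: [3.13, 0.261, -0.001]
force: [-0.3, -0.1, -0.4]
width: 0.598
```

```bash
python3 -c "
from h import *
tgt((.5298,-.2853,.16),9)"
```

```text
t 13.05 pos [ 0.53   -0.286   0.2791] toolx yaw 9.53 tilt 0.06 w 0.598 F [-0.3 -0.1 -0.4] j [ 0.76  0.43 -0.51  1.55  0.22  1.22 -1.19]
 shift cm [ 1.000e-02 -8.000e-02  1.191e+01]
 turn u [0.   0.01 0.09]
 shift cm in target axes [-0.   -0.08 11.91]
```

Call:
{"op": "step_arm", "data": {"plan": [{"wx": 0, "wy": 0, "wz": 0, "tx": 0, "ty": 0, "tz": 1.5, "hand": 0.6}, {"wx": 0, "wy": 0, "wz": 0, "tx": 0, "ty": 0, "tz": 2, "hand": 0.6}, {"wx": 0, "wy": 0, "wz": 0, "tx": 0, "ty": 0, "tz": 2, "hand": 0.6}, {"wx": 0, "wy": 0, "wz": 0, "tx": 0, "ty": 0, "tz": 2, "hand": 0.6}, {"wx": 0, "wy": 0, "wz": 0, "tx": 0, "ty": 0, "tz": 1.5, "hand": 0.6}, {"wx": 0, "wy": 0, "wz": 0, "tx": 0, "ty": 0, "tz": 1.5, "hand": 0.6}, {"wx": 0, "wy": 0, "wz": 0, "tx": 0, "ty": 0, "tz": 1, "hand": 0.6}, {"wx": 0, "wy": 0, "wz": 0, "tx": 0, "ty": 0, "tz": 0.4, "hand": 0.6}, {"wx": 0, "wy": 0, "wz": 0, "tx": 0, "ty": 0, "tz": 0, "hand": 0.6}, {"wx": 0, "wy": 0, "wz": 0, "tx": 0, "ty": 0, "tz": 0, "hand": 0.6}]}}

```text
clock: 13.88
position: [0.5303, -0.2848, 0.1617]
ee_rot: [-3.131, -0.258, 0.0]
force: [-0.1, 0.4, -0.3]
width: 0.601
```

```bash
python3 -c "
from h import *
from cell import arm
tgt((.5298,-.2853,.16),9)
im,d=arm.get_image('side');cv2.imwrite('pics/side5.png',cv2.resize(im[100:300,260:500,::-1],None,fx=3,fy=3))"
```

```text
t 13.88 pos [ 0.5303 -0.2848  0.1617] toolx yaw 9.42 tilt 0.01 w 0.601 F [-0.1  0.4 -0.3] j [ 0.74  0.53 -0.49  1.7   0.29  0.98 -1.26]
 shift cm [-0.06  0.04  0.17]
 turn u [-0.    0.    0.07]
 shift cm in target axes [-0.06  0.04  0.17]
```

View pics/side5.png

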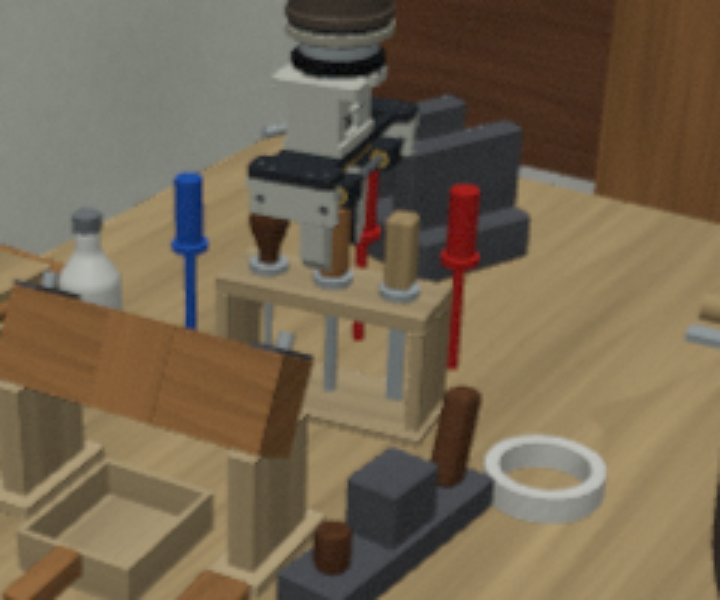

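The fingers straddle the round handle (side crop about (325,240)), clear of the awl and chisel. Closing.

Call:
{"op": "step_arm", "data": {"plan": [{"wx": 0, "wy": 0, "wz": 0, "tx": 0, "ty": 0, "tz": 0, "hand": 0}, {"wx": 0, "wy": 0, "wz": 0, "tx": 0, "ty": 0, "tz": 0, "hand": 0}, {"wx": 0, "wy": 0, "wz": 0, "tx": 0, "ty": 0, "tz": 0, "hand": 0}, {"wx": 0, "wy": 0, "wz": 0, "tx": 0, "ty": 0, "tz": 0, "hand": 0}, {"wx": 0, "wy": 0, "wz": 0, "tx": 0, "ty": 0, "tz": 0, "hand": 0}, {"wx": 0, "wy": 0, "wz": 0, "tx": 0, "ty": 0, "tz": 0, "hand": 0}, {"wx": 0, "wy": 0, "wz": 0, "tx": 0, "ty": 0, "tz": 0, "hand": 0}, {"wx": 0, "wy": 0, "wz": 0, "tx": 0, "ty": 0, "tz": 0, "hand": 0}, {"wx": 0, "wy": 0, "wz": 0, "tx": 0, "ty": 0, "tz": -0.5, "hand": 0}, {"wx": 0, "wy": 0, "wz": 0, "tx": 0, "ty": 0, "tz": -1, "hand": 0}], "force": 60}}

```text
clock: 14.77
position: [0.5293, -0.2846, 0.1759]
ee_rot: [-3.13, -0.256, 0.004]
force: [-0.7, -0.6, -1.4]
width: 0.279
```

Call:
{"op": "step_arm", "data": {"plan": [{"wx": 0, "wy": 0, "wz": 0, "tx": 0, "ty": 0, "tz": -2, "hand": 0}, {"wx": 0, "wy": 0, "wz": 0, "tx": 0, "ty": 0, "tz": -2, "hand": 0}, {"wx": 0, "wy": 0, "wz": 0, "tx": 0, "ty": 0, "tz": -2, "hand": 0}, {"wx": 0, "wy": 0, "wz": 0, "tx": 0, "ty": 0, "tz": -2, "hand": 0}, {"wx": 0, "wy": 0, "wz": 0, "tx": 0, "ty": 0, "tz": -2, "hand": 0}, {"wx": 0, "wy": 0, "wz": 0, "tx": 0, "ty": 0, "tz": -2.5, "hand": 0}, {"wx": 0, "wy": 0, "wz": 0, "tx": 0, "ty": 0, "tz": -2.5, "hand": 0}, {"wx": 0, "wy": 0, "wz": 0, "tx": 0, "ty": 0, "tz": -2.5, "hand": 0}, {"wx": 0, "wy": 0, "wz": 0, "tx": 0, "ty": 0, "tz": -2.5, "hand": 0}, {"wx": 0, "wy": 0, "wz": 0, "tx": 0, "ty": 0, "tz": -1.5, "hand": 0}]}}

```text
clock: 15.6
position: [0.5306, -0.2846, 0.3956]
ee_rot: [3.13, 0.257, 0.005]
force: [-0.1, 0.6, -0.8]
width: 0.273
```

```bash
python3 -c "
from h import *
from cell import arm
tgt((.5298,-.2853,.16),9)
for n in ('top','side','wrist'):
  c=arm.calibration(n);im,d=arm.get_image(n);np.savez(f'pics/{n}6.npz',im=im,d=d,**c)
  cv2.imwrite(f'pics/{n}6.png',im[:,:,::-1])"
```

```text
t 15.6 pos [ 0.5306 -0.2846  0.3956] toolx yaw 9.38 tilt 0.2 w 0.273 F [-0.1  0.6 -0.8] j [ 0.76  0.37 -0.52  1.35  0.18  1.46 -1.16]
 shift cm [-1.600e-01  2.000e-02  2.355e+01]
 turn u [ 0.02 -0.03  0.06]
 shift cm in target axes [-0.09  0.06 23.56]
```

View pics/side6.png

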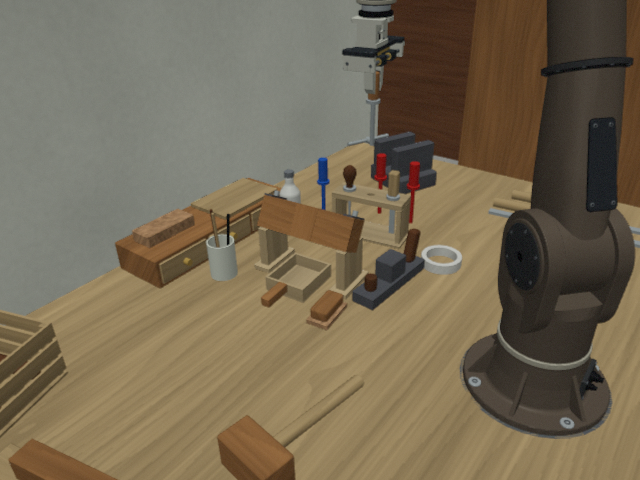

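View pics/wrist6.png

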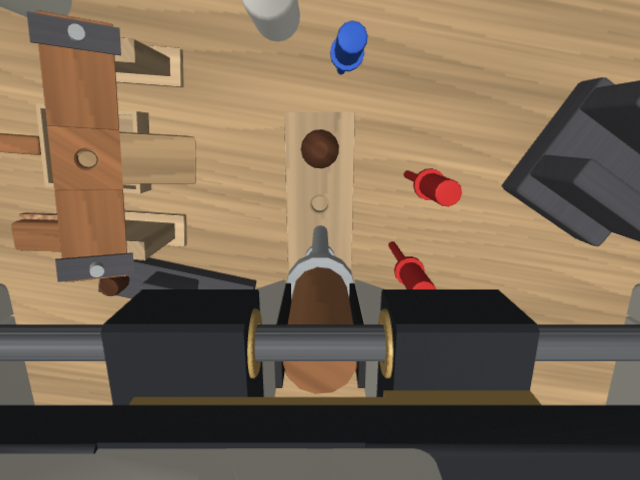

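```bash
python3 - <<'E'
from h import *
w=load("wrist",6);s=load("side",6);t=load("top",6)
crop(w,40,140,110,210,6,"pics/w6a.png");crop(w,270,370,190,290,6,"pics/w6b.png");crop(s,340,410,60,160,6,"pics/s6.png")
E
```

```text
(no output)
```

View pics/w6a.png

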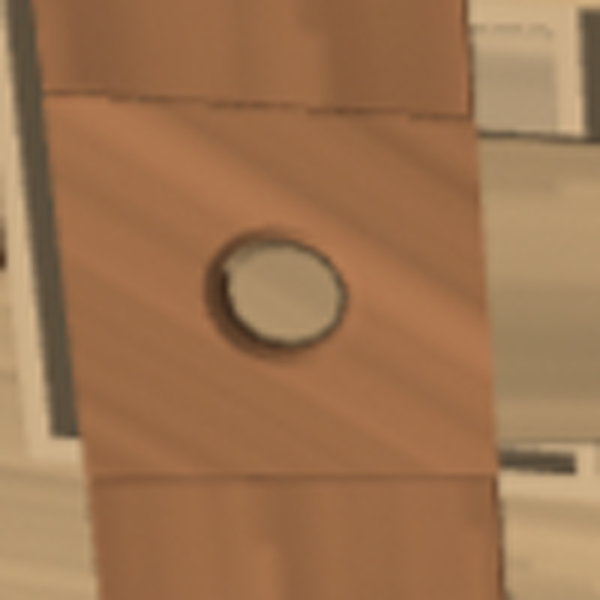

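View pics/w6b.png

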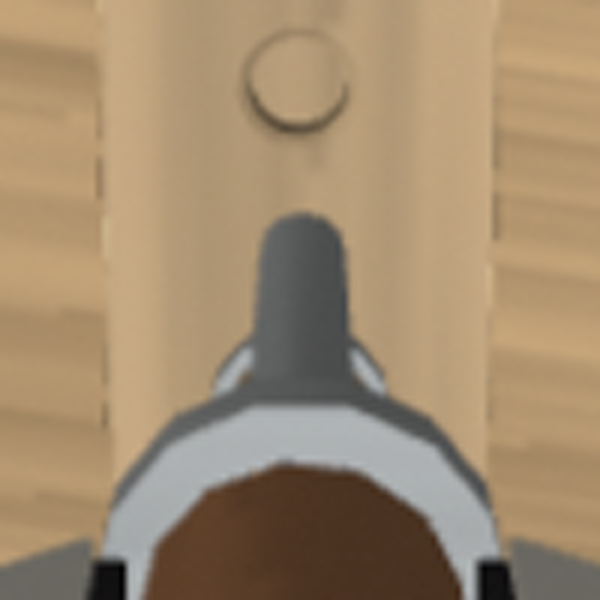

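View pics/s6.png

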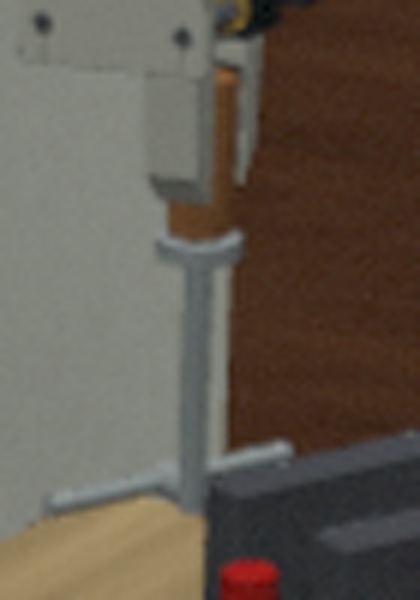

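```bash
python3 - <<'E'
from h import *
from cell import arm
w=load("wrist",6);s=load("side",6)
o=arm.observe();C=Ro.from_rotvec(o["ee_rot"]);p=o["position"]
f=lambda u,x0,k=6:x0+(u+.5)/k-.5
print("mouth wrist",ray(w,f(277,40),f(295,110),.164), ray(w,f(277,40),f(295,110),.162))
print("dowel end wrist z.1614",ray(w,f(286,40),f(291,110),.1614))
t=load("top");print("mouth top",ray(t,f(196,300,4),f(297,140,4),.164))
tip=ray(w,f(304,270),f(252,190),p[2]-.1503);print("tip wrist",tip,"tool",C.inv().apply(tip-p))
# triangulate with side: tip pixel
su,sv=f(194,340),f(508,60)
def line(c,u,v):
    o=-c["R"].T@c["t"]; r=c["R"].T@(np.linalg.inv(c["mtx"])@np.array([u,v,1.]));return o,r/np.linalg.norm(r)
def tri(a,b):
    A=[];B=[]
    for o,r in(a,b):
        M=np.eye(3)-np.outer(r,r);A.append(M);B.append(M@o)
    return np.linalg.lstsq(np.vstack(A),np.hstack(B),rcond=None)
x=tri(line(w,f(304,270),f(252,190)),line(s,su,sv));print("tip tri",x[0],x[1]**.5,C.inv().apply(x[0]-p))
X=np.array([*(C.apply([0,0,.1503])+p)]);q=s["R"]@X+s["t"];q=s["mtx"]@q;print("side px predicted",q[:2]/q[2],"seen",su,sv)
q=s["R"]@p+s["t"]
# rack plate middle hole now empty
print("rack hole wrist... awl hole?",ray(w,f(298,270),f(82,190),.115))
E
```

```text
mouth wrist [ 0.54475242 -0.06516178  0.164     ] [ 0.54444072 -0.06403101  0.162     ]
dowel end wrist z.1614 [ 0.54518882 -0.06506419  0.1614    ]
mouth top [ 0.54450233 -0.06434745  0.164     ]
tip wrist [ 0.53066146 -0.28691263  0.2428702 ] tool [-0.00071893  0.00200548  0.15030169]
tip tri [ 0.53084402 -0.28730592  0.24693434] [0.00138254] [-0.00059382  0.00242889  0.1462384 ]
side px predicted [370.85662218 146.20778144] seen 371.9166666666667 144.25
rack hole wrist... awl hole? [ 0.53010433 -0.28647157  0.115     ]
```

Call:
{"op": "step_arm", "data": {"plan": [{"wx": 0, "wy": 0, "wz": 0.7, "tx": 0, "ty": 0, "tz": 0, "hand": 0}, {"wx": 0.5, "wy": 0, "wz": 0, "tx": 0, "ty": 0, "tz": 0, "hand": 0}, {"wx": 0.6, "wy": 0, "wz": 0, "tx": 0, "ty": 0, "tz": 0, "hand": 0}, {"wx": 0.6, "wy": 0, "wz": 0, "tx": 0, "ty": 0, "tz": 0, "hand": 0}, {"wx": 0.6, "wy": 0, "wz": 0, "tx": 0, "ty": 0, "tz": 0, "hand": 0}, {"wx": 0.6, "wy": 0, "wz": 0, "tx": 0, "ty": 0, "tz": 0, "hand": 0}, {"wx": 0.6, "wy": 0, "wz": 0, "tx": 0, "ty": 0, "tz": 0, "hand": 0}, {"wx": 0.6, "wy": 0, "wz": 0, "tx": 0, "ty": 0, "tz": 0, "hand": 0}, {"wx": 0.6, "wy": 0, "wz": 0, "tx": 0, "ty": 0, "tz": 0, "hand": 0}, {"wx": 0.3, "wy": 0, "wz": 0, "tx": 0, "ty": 0, "tz": 0, "hand": 0}]}}

```text
clock: 16.58
position: [0.5294, -0.2861, 0.3892]
ee_rot: [-2.611, -0.114, 0.036]
force: [1.1, -0.5, -2.0]
width: 0.276
```

```bash
cat >> h.py <<'E'
FY=95.3
u=np.array([np.cos(np.radians(FY)),np.sin(np.radians(FY)),0])
A=.5*u+np.array([0,0,-.8660254])       # hole axis, downwards
def drill():
    x=np.array([np.sin(np.radians(FY)),-np.cos(np.radians(FY)),0]); y=np.cross(A,x)
    return Ro.from_matrix(np.stack([x,y,A],1))
MOUTH=np.array([.5447,-.0648,.164])
E
python3 -c "
from h import *
print(A,drill().as_matrix())
tgt(MOUTH-A*.1653,R=drill())"
```

```text
[-0.04618529  0.49786235 -0.8660254 ] [[ 9.95724698e-01  7.99952752e-02 -4.61852939e-02]
 [ 9.23705874e-02 -8.62322883e-01  4.97862351e-01]
 [ 3.46944695e-18 -5.00000002e-01 -8.66025403e-01]]
t 16.58 pos [ 0.5294 -0.2861  0.3892] toolx yaw 5.04 tilt 30.28 w 0.276 F [ 1.1 -0.5 -2. ] j [ 0.91  0.6  -0.55  1.13 -0.16  1.75 -1.08]
 shift cm [ 3.53 -7.65 13.96]
 turn u [-0.05  0.01 -0.05]
 shift cm in target axes [ 3.57 -7.7  13.92]
```

Call:
{"op": "step_arm", "data": {"plan": [{"wx": 0, "wy": 0, "wz": 0, "tx": 0.4, "ty": -0.8, "tz": 0.8, "hand": 0}, {"wx": 0, "wy": 0, "wz": 0, "tx": 0.5, "ty": -1, "tz": 1.5, "hand": 0}, {"wx": 0, "wy": 0, "wz": 0, "tx": 0.5, "ty": -1, "tz": 1.7, "hand": 0}, {"wx": 0, "wy": 0, "wz": 0, "tx": 0.5, "ty": -1, "tz": 1.8, "hand": 0}, {"wx": 0, "wy": 0, "wz": 0, "tx": 0.5, "ty": -1, "tz": 1.8, "hand": 0}, {"wx": 0, "wy": 0, "wz": 0, "tx": 0.5, "ty": -1, "tz": 1.8, "hand": 0}, {"wx": 0, "wy": 0, "wz": 0, "tx": 0.4, "ty": -1, "tz": 1.8, "hand": 0}, {"wx": 0, "wy": 0, "wz": 0, "tx": 0.2, "ty": -0.6, "tz": 1.3, "hand": 0}, {"wx": 0, "wy": 0, "wz": 0, "tx": 0, "ty": -0.3, "tz": 0.8, "hand": 0}, {"wx": 0, "wy": 0, "wz": 0, "tx": 0, "ty": 0, "tz": 0, "hand": 0}]}}

```text
clock: 17.42
position: [0.5522, -0.1465, 0.3141]
ee_rot: [-2.615, -0.122, 0.035]
force: [0.1, -0.0, -0.5]
width: 0.273
```

```bash
python3 -c "
from h import *
from cell import arm
tgt(MOUTH-A*.1653,R=drill())
for n in ('wrist','side'):
  c=arm.calibration(n);im,d=arm.get_image(n);o=arm.observe();np.savez(f'pics/{n}7.npz',im=im,d=d,pos=o['position'],rot=o['ee_rot'],**c)
w=load('wrist',7);s=load('side',7)
crop(w,220,420,150,300,4,'pics/w7.png');crop(s,220,420,90,290,3,'pics/s7.png')
cv2.imwrite('pics/w7f.png',w['im'][:,:,::-1])
tgt(MOUTH-A*.1653,R=drill())
"
```

```text
t 17.42 pos [ 0.5522 -0.1465  0.3141] toolx yaw 5.36 tilt 30.03 w 0.273 F [ 0.1 -0.  -0.5] j [ 0.8   0.54 -0.6   1.43 -0.2   1.44 -1.18]
 shift cm [0.01 0.4  0.57]
 turn u [-0.    0.02  0.  ]
 shift cm in target axes [0.01 0.4  0.57]
t 17.52 pos [ 0.553  -0.1493  0.3151] toolx yaw 5.17 tilt 29.94 w 0.273 F [-0.2 -0.3 -1.5] j [ 0.81  0.54 -0.6   1.43 -0.2   1.44 -1.18]
 shift cm [-0.04  0.2   0.8 ]
 turn u [ 0.01 -0.01 -0.02]
 shift cm in target axes [-0.04  0.2   0.8 ]
```

View pics/w7.png

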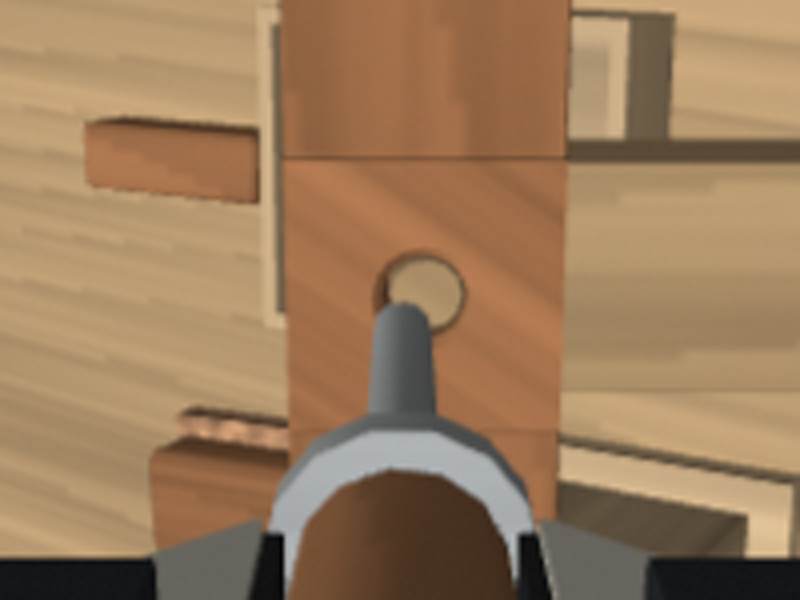

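View pics/s7.png

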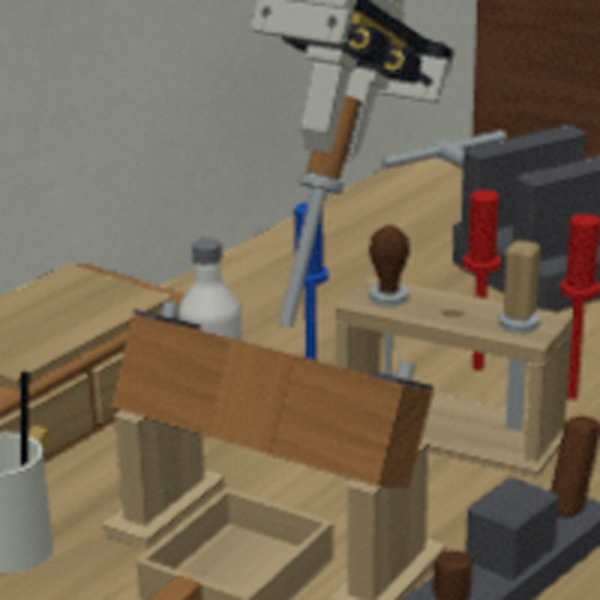

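```bash
cat >> h.py <<'E'
f=lambda u,x0,k:x0+(u+.5)/k-.5
def camtool(c,pos,rot):
    C=Ro.from_rotvec(rot); return C.inv().apply(-c["R"].T@c["t"]-pos), C.inv().as_matrix()@c["R"].T
E
python3 - <<'E'
from h import *
from cell import arm
# consistency of camera-in-tool
for i in range(3):
    o=arm.observe();c=arm.calibration("wrist");a,B=camtool(c,o["position"],o["ee_rot"]);print(a.round(4),Ro.from_matrix(B).as_rotvec(degrees=True).round(2))
w=load("wrist",7);a,B=camtool(w,w["pos"],w["rot"]);print(a.round(4),Ro.from_matrix(B).as_rotvec(degrees=True).round(2))
# nominal: look at start pose file
def rayT(u,v): # ray in tool frame
    return B@(np.linalg.inv(w["mtx"])@np.array([u,v,1.]))
rt=rayT(320.4,232.1);tip=a+rt*(.1503-a[2])/rt[2];print("tip tool",tip)
# mouth: world ray at z=.164
m=ray(w,f(421,220,4),f(292.5,150,4),.164);print("mouth world",m,"MOUTH",MOUTH)
mt=Ro.from_rotvec(w["rot"]).inv().apply(m-w["pos"]);print("mouth tool",mt,"needed shift tool",mt-tip)
P=cloud(w);i,j=int(150+400/4),int(220+480/4);print("face pt",P[i,j],P[int(150+250/4),int(220+340/4)])
E
```

```text
[ 0.0725  0.0005 -0.1378] [-12.31 -12.29  89.46]
[ 0.0725  0.0005 -0.1378] [-12.31 -12.29  89.46]
[ 0.0725  0.0005 -0.1378] [-12.31 -12.29  89.46]
[ 0.0726 -0.0007 -0.1363] [-12.34 -12.39  89.37]
tip tool [-0.00141783 -0.00038552  0.1503    ]
mouth world [ 0.54557266 -0.06529729  0.164     ] MOUTH [ 0.5447 -0.0648  0.164 ]
mouth tool [0.00076959 0.00325785 0.17211524] needed shift tool [0.00218742 0.00364337 0.02181524]
face pt [ 0.52417529 -0.07897638  0.15924941] [ 0.55345966 -0.05134957  0.17309649]
```

Call:
{"op": "step_arm", "data": {"plan": [{"wx": 0, "wy": 0, "wz": 0, "tx": 0.15, "ty": 0.35, "tz": 0, "hand": 0}, {"wx": 0, "wy": 0, "wz": 0, "tx": 0, "ty": 0, "tz": 0.5, "hand": 0}, {"wx": 0, "wy": 0, "wz": 0, "tx": 0, "ty": 0, "tz": 0.5, "hand": 0}, {"wx": 0, "wy": 0, "wz": 0, "tx": 0, "ty": 0, "tz": 0.4, "hand": 0}, {"wx": 0, "wy": 0, "wz": 0, "tx": 0, "ty": 0, "tz": 0, "hand": 0}, {"wx": 0, "wy": 0, "wz": 0, "tx": 0, "ty": 0, "tz": 0, "hand": 0}, {"wx": 0, "wy": 0, "wz": 0, "tx": 0, "ty": 0, "tz": 0, "hand": 0}, {"wx": 0, "wy": 0, "wz": 0, "tx": 0, "ty": 0, "tz": 0, "hand": 0}, {"wx": 0, "wy": 0, "wz": 0, "tx": 0, "ty": 0, "tz": 0, "hand": 0}, {"wx": 0, "wy": 0, "wz": 0, "tx": 0, "ty": 0, "tz": 0, "hand": 0}]}}

```text
clock: 18.35
position: [0.5544, -0.1451, 0.3013]
ee_rot: [-2.616, -0.118, 0.031]
force: [-0.0, -0.4, -1.2]
width: 0.276
```

```bash
python3 -c "
from h import *
from cell import arm
tgt(MOUTH-A*.1503,R=drill())
for n in ('wrist','side'):
  c=arm.calibration(n);o=arm.observe();im,d=arm.get_image(n);np.savez(f'pics/{n}8.npz',im=im,d=d,pos=o['position'],rot=o['ee_rot'],**c)
w=load('wrist',8);s=load('side',8)
crop(w,270,370,180,280,6,'pics/w8.png');crop(s,260,360,130,230,6,'pics/s8.png')
tgt(MOUTH-A*.1503,R=drill())
"
```

```text
t 18.35 pos [ 0.5544 -0.1451  0.3013] toolx yaw 5.15 tilt 29.99 w 0.276 F [-0.  -0.4 -1.2] j [ 0.8   0.55 -0.6   1.45 -0.2   1.41 -1.18]
 shift cm [-0.22 -0.13  0.9 ]
 turn u [ 0.   -0.01 -0.02]
 shift cm in target axes [-0.22 -0.13  0.9 ]
t 18.45 pos [ 0.5543 -0.145   0.3012] toolx yaw 5.16 tilt 29.99 w 0.272 F [-0.4 -0.9 -1.5] j [ 0.8   0.55 -0.6   1.45 -0.2   1.41 -1.18]
 shift cm [-0.22 -0.13  0.89]
 turn u [ 0.   -0.01 -0.02]
 shift cm in target axes [-0.22 -0.14  0.89]
```

View pics/w8.png

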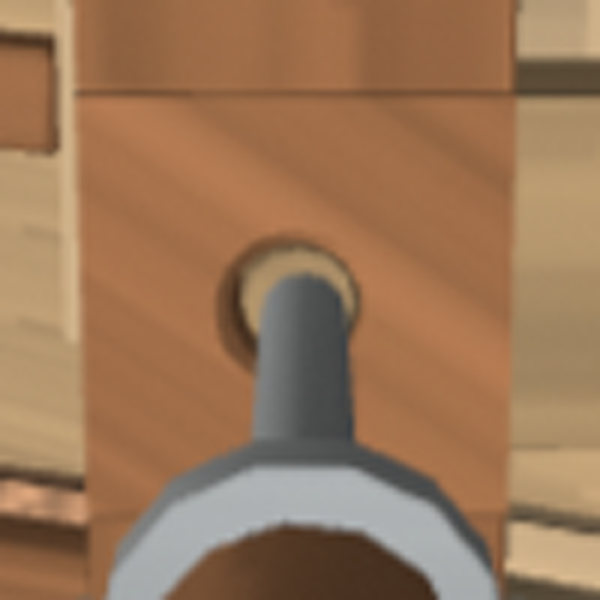

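View pics/s8.png

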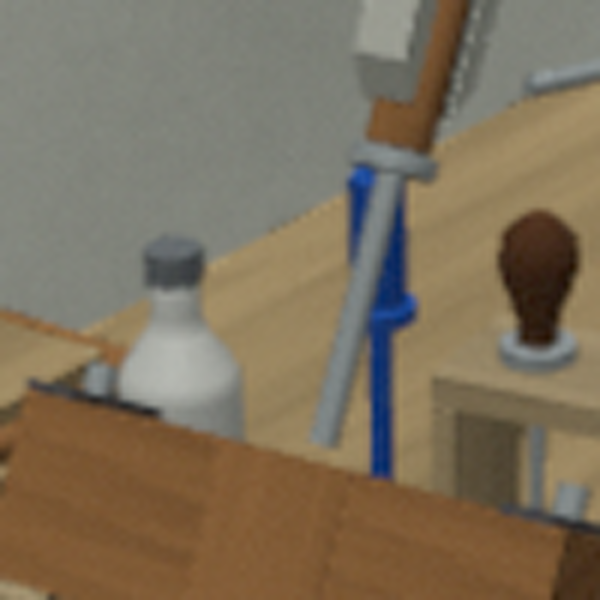

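```bash
python3 - <<'E'
from h import *
w=load("wrist",8);a,B=camtool(w,w["pos"],w["rot"]);print(a)
rayT=lambda u,v:B@(np.linalg.inv(w["mtx"])@np.array([u,v,1.]))
for L in(.1485,.1503):
    rt=rayT(320.3,231.9);tip=a+rt*(L-a[2])/rt[2];print("tip tool",tip)
for z in(.162,.164):
    m=ray(w,f(288.5,270,6),f(299,180,6),z)
    mt=Ro.from_rotvec(w["rot"]).inv().apply(m-w["pos"]);print("mouth",m,"shift",(mt-tip)*100)
E
```

```text
[ 0.07255313  0.00046141 -0.13778084]
tip tool [-0.00075494  0.00085382  0.1485    ]
tip tool [-0.00121587  0.00085629  0.1503    ]
mouth [ 0.54498684 -0.06380516  0.162     ] shift [-0.08553313 -0.20618037  1.1249888 ]
mouth [ 0.54566651 -0.06491748  0.164     ] shift [-0.02778515 -0.20489042  0.89335198]
```

Call:
{"op": "step_arm", "data": {"plan": [{"wx": 0, "wy": 0, "wz": 0, "tx": -0.05, "ty": -0.2, "tz": 0, "hand": 0}, {"wx": 0, "wy": 0, "wz": 0, "tx": 0, "ty": 0, "tz": 0.3, "hand": 0}, {"wx": 0, "wy": 0, "wz": 0, "tx": 0, "ty": 0, "tz": 0.3, "hand": 0}, {"wx": 0, "wy": 0, "wz": 0, "tx": 0, "ty": 0, "tz": 0, "hand": 0}, {"wx": 0, "wy": 0, "wz": 0, "tx": 0, "ty": 0, "tz": 0, "hand": 0}, {"wx": 0, "wy": 0, "wz": 0, "tx": 0, "ty": 0, "tz": 0, "hand": 0}, {"wx": 0, "wy": 0, "wz": 0, "tx": 0, "ty": 0, "tz": 0, "hand": 0}, {"wx": 0, "wy": 0, "wz": 0, "tx": 0, "ty": 0, "tz": 0, "hand": 0}, {"wx": 0, "wy": 0, "wz": 0, "tx": 0, "ty": 0, "tz": 0, "hand": 0}, {"wx": 0, "wy": 0, "wz": 0, "tx": 0, "ty": 0, "tz": 0, "hand": 0}]}}

```text
clock: 19.28
position: [0.5534, -0.1404, 0.297]
ee_rot: [-2.616, -0.118, 0.031]
force: [-0.1, 0.8, -1.6]
width: 0.275
```

```bash
python3 -c "
from h import *
from cell import arm
for n in ('wrist','side'):
  c=arm.calibration(n);o=arm.observe();im,d=arm.get_image(n);np.savez(f'pics/{n}9.npz',im=im,d=d,pos=o['position'],rot=o['ee_rot'],**c)
w=load('wrist',9);s=load('side',9)
crop(w,270,370,180,280,6,'pics/w9.png');crop(s,260,360,130,230,6,'pics/s9.png')
tgt(MOUTH-A*.1503,R=drill())
"
```

```text
t 19.38 pos [ 0.5534 -0.1404  0.297 ] toolx yaw 5.16 tilt 29.99 w 0.278 F [-0.7 -0.2 -1.5] j [ 0.8   0.55 -0.6   1.47 -0.2   1.39 -1.18]
 shift cm [-0.16  0.06  0.29]
 turn u [ 0.   -0.01 -0.02]
 shift cm in target axes [-0.16  0.06  0.29]
```

View pics/w9.png

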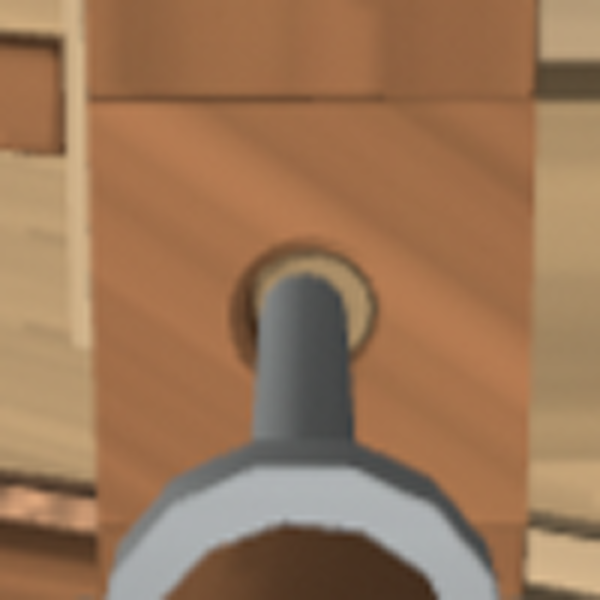

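View pics/s9.png

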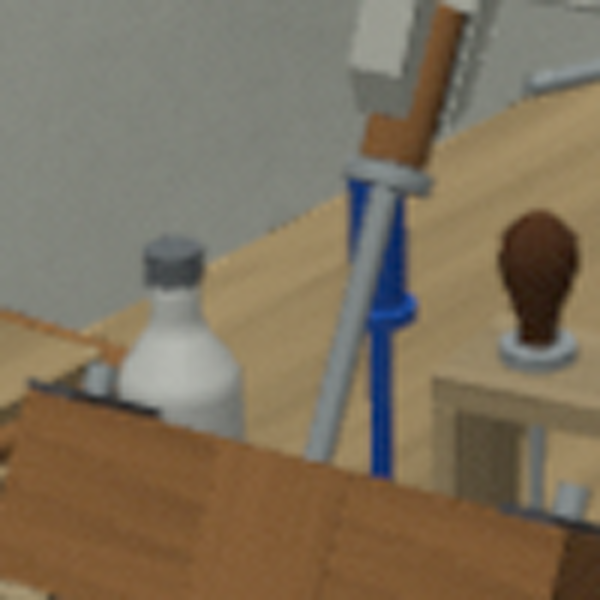

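Call:
{"op": "step_arm", "data": {"plan": [{"wx": 0, "wy": 0, "wz": 0, "tx": -0.05, "ty": 0, "tz": 0, "hand": 0}, {"wx": 0, "wy": 0, "wz": 0, "tx": 0, "ty": 0, "tz": 0.2, "hand": 0}, {"wx": 0, "wy": 0, "wz": 0, "tx": 0, "ty": 0, "tz": 0.2, "hand": 0}, {"wx": 0, "wy": 0, "wz": 0, "tx": 0, "ty": 0, "tz": 0.2, "hand": 0}, {"wx": 0, "wy": 0, "wz": 0, "tx": 0, "ty": 0, "tz": 0.2, "hand": 0}, {"wx": 0, "wy": 0, "wz": 0, "tx": 0, "ty": 0, "tz": 0.2, "hand": 0}, {"wx": 0, "wy": 0, "wz": 0, "tx": 0, "ty": 0, "tz": 0.2, "hand": 0}, {"wx": 0, "wy": 0, "wz": 0, "tx": 0, "ty": 0, "tz": 0, "hand": 0}, {"wx": 0, "wy": 0, "wz": 0, "tx": 0, "ty": 0, "tz": 0, "hand": 0}, {"wx": 0, "wy": 0, "wz": 0, "tx": 0, "ty": 0, "tz": 0, "hand": 0}]}}

```text
clock: 20.22
position: [0.5522, -0.1343, 0.2865]
ee_rot: [-2.616, -0.118, 0.032]
force: [-0.3, -1.0, 1.4]
width: 0.274
```

```bash
python3 -c "
from h import *
from cell import arm
for n in ('wrist','side'):
  c=arm.calibration(n);o=arm.observe();im,d=arm.get_image(n);np.savez(f'pics/{n}10.npz',im=im,d=d,pos=o['position'],rot=o['ee_rot'],**c)
w=load('wrist',10);s=load('side',10)
crop(w,270,370,180,280,6,'pics/w10.png');crop(s,220,400,100,280,3,'pics/s10.png')
tgt(MOUTH-A*.1503,R=drill());o=arm.observe();print(drill().inv().apply(o['force']),o['ft_torque'])
"
```

```text
t 20.32 pos [ 0.5523 -0.1343  0.2865] toolx yaw 5.17 tilt 30.01 w 0.273 F [-0.9 -1.1  1.1] j [ 0.8   0.55 -0.6   1.49 -0.2   1.37 -1.18]
 shift cm [-0.11  0.07 -0.93]
 turn u [-0.   -0.01 -0.02]
 shift cm in target axes [-0.11  0.07 -0.93]
[-0.95960313  0.35288616 -1.48216674] [-0.59265463  0.19777372  0.09450367]
```

View pics/w10.png

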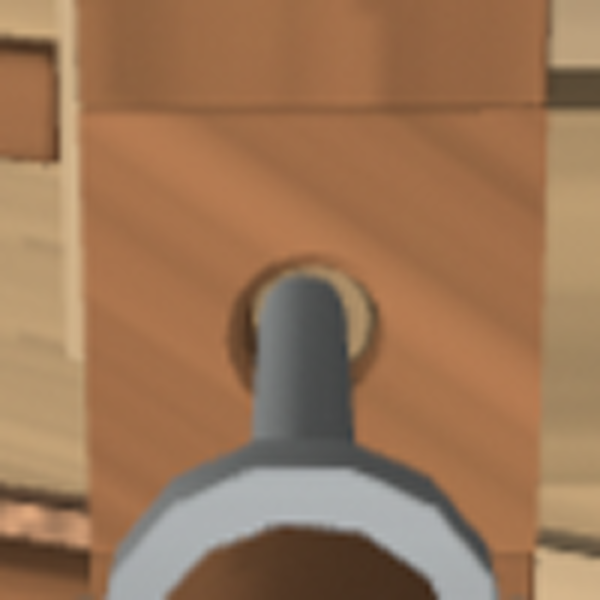

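View pics/s10.png

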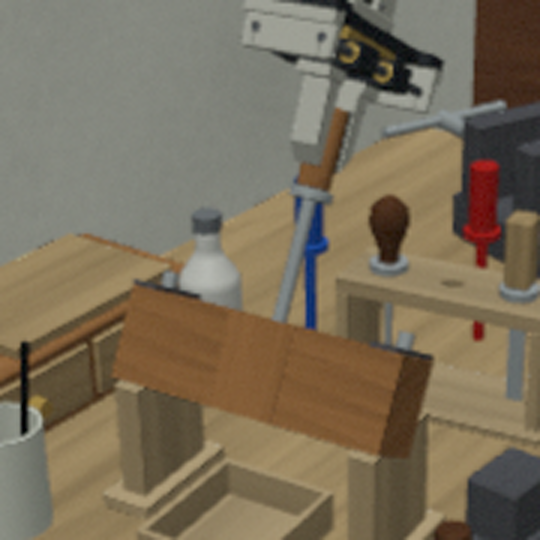

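Call:
{"op": "step_arm", "data": {"plan": [{"wx": 0, "wy": 0, "wz": 0, "tx": -0.1, "ty": 0, "tz": 0, "hand": 0}, {"wx": 0, "wy": 0, "wz": 0, "tx": 0, "ty": 0, "tz": 0.2, "hand": 0}, {"wx": 0, "wy": 0, "wz": 0, "tx": 0, "ty": 0, "tz": 0.2, "hand": 0}, {"wx": 0, "wy": 0, "wz": 0, "tx": 0, "ty": 0, "tz": 0.2, "hand": 0}, {"wx": 0, "wy": 0, "wz": 0, "tx": 0, "ty": 0, "tz": 0.2, "hand": 0}, {"wx": 0, "wy": 0, "wz": 0, "tx": 0, "ty": 0, "tz": 0.2, "hand": 0}, {"wx": 0, "wy": 0, "wz": 0, "tx": 0, "ty": 0, "tz": 0.2, "hand": 0}, {"wx": 0, "wy": 0, "wz": 0, "tx": 0, "ty": 0, "tz": 0.2, "hand": 0}, {"wx": 0, "wy": 0, "wz": 0, "tx": 0, "ty": 0, "tz": 0.2, "hand": 0}, {"wx": 0, "wy": 0, "wz": 0, "tx": 0, "ty": 0, "tz": 0.2, "hand": 0}]}}

```text
clock: 21.15
position: [0.5515, -0.1262, 0.2719]
ee_rot: [-2.617, -0.117, 0.028]
force: [0.8, -4.7, 8.7]
width: 0.276
```

```bash
python3 -c "
from h import *
from cell import arm
for n in ('wrist','side'):
  c=arm.calibration(n);o=arm.observe();im,d=arm.get_image(n);np.savez(f'pics/{n}11.npz',im=im,d=d,pos=o['position'],rot=o['ee_rot'],**c)
w=load('wrist',11);s=load('side',11)
crop(w,270,370,180,280,6,'pics/w11.png');crop(s,220,400,100,280,3,'pics/s11.png')
tgt(MOUTH-A*.1503,R=drill());o=arm.observe();print(drill().inv().apply(o['force']),o['ft_torque'])
"
```

```text
t 21.25 pos [ 0.5508 -0.1257  0.2712] toolx yaw 5.14 tilt 29.97 w 0.276 F [-0.4 -1.5  1.5] j [ 0.79  0.55 -0.6   1.53 -0.2   1.33 -1.18]
 shift cm [-0.04  0.06 -2.69]
 turn u [ 0.   -0.02 -0.02]
 shift cm in target axes [-0.05  0.06 -2.69]
[-0.51491848  0.52547037 -2.08199481] [-0.61133177 -0.11731389 -0.030361  ]
```

View pics/w11.png

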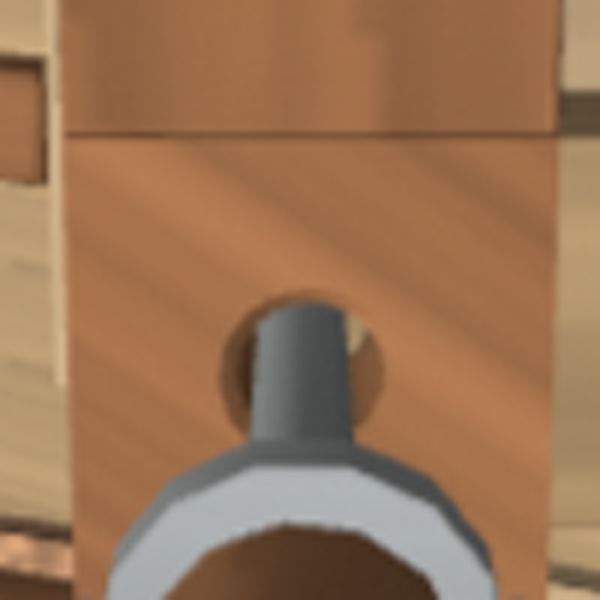

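View pics/s11.png

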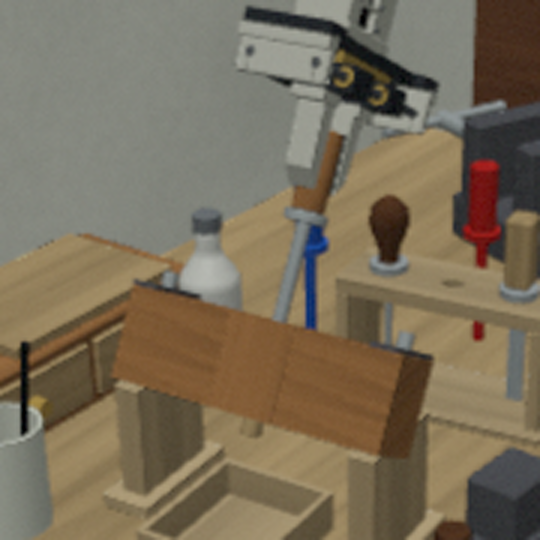

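```bash
python3 - <<'E'
from h import *
w=load("wrist",11);a,B=camtool(w,w["pos"],w["rot"])
def proj(p):
    q=w["mtx"]@(B.T@(np.array(p)-a));return q[:2]/q[2]
for x,z in((-.0012,.1503),(-.0012+.0055,.1503),(0,.1503),(-.0008,.1233),(-.0008+.0055,.1233)):
    q=proj((x,.0009,z));print(x,z,"crop",((q-[270,180])+.5)*6-.5)
m=ray(w,f(302,270,6),f(366,180,6),.164);mt=Ro.from_rotvec(w["rot"]).inv().apply(m-w["pos"]);print(mt,m)
E
```

```text
-0.0012 0.1503 crop [304.78513329 313.82184635]
0.0043 0.1503 crop [304.75814534 271.59453013]
0 0.1503 crop [304.77926804 304.64464298]
-0.0008 0.1233 crop [305.20242595 368.36798451]
0.004699999999999999 0.1233 crop [305.17512416 322.35398139]
[-0.00076908  0.00053008  0.12420753] [ 0.54551722 -0.064917    0.164     ]
```

The dowel's lower end is now showing below the post (side crop (252,425)), and the rod is centred in the mouth. I'll keep driving.

Call:
{"op": "step_arm", "data": {"plan": [{"wx": 0, "wy": 0, "wz": 0, "tx": 0, "ty": 0, "tz": 0.3, "hand": 0}, {"wx": 0, "wy": 0, "wz": 0, "tx": 0, "ty": 0, "tz": 0.4, "hand": 0}, {"wx": 0, "wy": 0, "wz": 0, "tx": 0, "ty": 0, "tz": 0.4, "hand": 0}, {"wx": 0, "wy": 0, "wz": 0, "tx": 0, "ty": 0, "tz": 0.4, "hand": 0}, {"wx": 0, "wy": 0, "wz": 0, "tx": 0, "ty": 0, "tz": 0.4, "hand": 0}, {"wx": 0, "wy": 0, "wz": 0, "tx": 0, "ty": 0, "tz": 0.4, "hand": 0}, {"wx": 0, "wy": 0, "wz": 0, "tx": 0, "ty": 0, "tz": 0.3, "hand": 0}, {"wx": 0, "wy": 0, "wz": 0, "tx": 0, "ty": 0, "tz": 0.3, "hand": 0}, {"wx": 0, "wy": 0, "wz": 0, "tx": 0, "ty": 0, "tz": 0.3, "hand": 0}, {"wx": 0, "wy": 0, "wz": 0, "tx": 0, "ty": 0, "tz": 0.2, "hand": 0}]}}

```text
clock: 22.08
position: [0.55, -0.1087, 0.2422]
ee_rot: [-2.616, -0.117, 0.028]
force: [1.8, -4.0, 8.5]
width: 0.273
```

Call:
{"op": "step_arm", "data": {"plan": [{"wx": 0, "wy": 0, "wz": 0, "tx": 0, "ty": 0, "tz": 0.2, "hand": 0}, {"wx": 0, "wy": 0, "wz": 0, "tx": 0, "ty": 0, "tz": 0.2, "hand": 0}, {"wx": 0, "wy": 0, "wz": 0, "tx": 0, "ty": 0, "tz": 0.2, "hand": 0}, {"wx": 0, "wy": 0, "wz": 0, "tx": 0, "ty": 0, "tz": 0.2, "hand": 0}, {"wx": 0, "wy": 0, "wz": 0, "tx": 0, "ty": 0, "tz": 0.2, "hand": 0}, {"wx": 0, "wy": 0, "wz": 0, "tx": 0, "ty": 0, "tz": 0.2, "hand": 0}, {"wx": 0, "wy": 0, "wz": 0, "tx": 0, "ty": 0, "tz": 0.2, "hand": 0}, {"wx": 0, "wy": 0, "wz": 0, "tx": 0, "ty": 0, "tz": 0.1, "hand": 0}, {"wx": 0, "wy": 0, "wz": 0, "tx": 0, "ty": 0, "tz": 0, "hand": 0}, {"wx": 0, "wy": 0, "wz": 0, "tx": 0, "ty": 0, "tz": 0, "hand": 0}]}}

```text
clock: 22.92
position: [0.5482, -0.101, 0.2284]
ee_rot: [-2.615, -0.118, 0.032]
force: [0.6, 0.2, -3.0]
width: 0.275
```

```bash
python3 -c "
from h import *
from cell import arm
for n in ('wrist','side'):
  c=arm.calibration(n);o=arm.observe();im,d=arm.get_image(n);np.savez(f'pics/{n}12.npz',im=im,d=d,pos=o['position'],rot=o['ee_rot'],**c)
s=load('side',12);w=load('wrist',12)
crop(s,220,400,100,300,3,'pics/s12.png');crop(w,250,390,160,300,4,'pics/w12.png')
tgt(MOUTH-A*.1503,R=drill());o=arm.observe();print(drill().inv().apply(o['force']),o['ft_torque'])
"
```

```text
t 23.02 pos [ 0.5483 -0.101   0.2285] toolx yaw 5.17 tilt 30.01 w 0.275 F [ 2.2  1.4 -1.7] j [ 0.77  0.57 -0.61  1.61 -0.2   1.21 -1.18]
 shift cm [-0.01  0.07 -7.62]
 turn u [-0.   -0.01 -0.02]
 shift cm in target axes [-0.02  0.07 -7.62]
[ 2.27417984 -0.20509944  2.10976996] [-0.56178489 -0.3676476  -0.22739854]
```

View pics/s12.png

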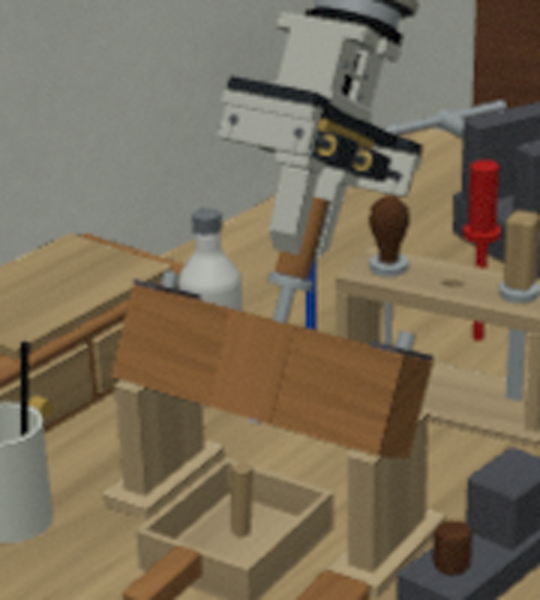

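View pics/w12.png

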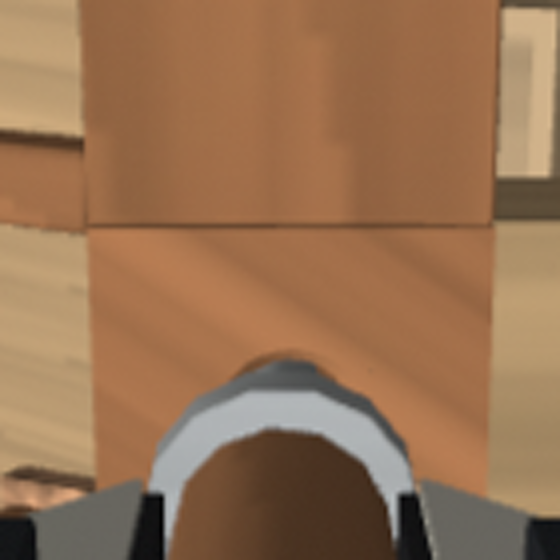

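The dowel dropped free and is in the tray (side crop (240,500)). Now I'll retract along the hole axis.

Call:
{"op": "step_arm", "data": {"plan": [{"wx": 0, "wy": 0, "wz": 0, "tx": 0, "ty": 0, "tz": -0.5, "hand": 0}, {"wx": 0, "wy": 0, "wz": 0, "tx": 0, "ty": 0, "tz": -1, "hand": 0}, {"wx": 0, "wy": 0, "wz": 0, "tx": 0, "ty": 0, "tz": -1, "hand": 0}, {"wx": 0, "wy": 0, "wz": 0, "tx": 0, "ty": 0, "tz": -1, "hand": 0}, {"wx": 0, "wy": 0, "wz": 0, "tx": 0, "ty": 0, "tz": -1, "hand": 0}, {"wx": 0, "wy": 0, "wz": 0, "tx": 0, "ty": 0, "tz": -1, "hand": 0}, {"wx": 0, "wy": 0, "wz": 0, "tx": 0, "ty": 0, "tz": -1, "hand": 0}, {"wx": 0, "wy": 0, "wz": 0, "tx": 0, "ty": 0, "tz": -1, "hand": 0}, {"wx": 0, "wy": 0, "wz": 0, "tx": 0, "ty": 0, "tz": -1, "hand": 0}, {"wx": 0, "wy": 0, "wz": 0, "tx": 0, "ty": 0, "tz": -1, "hand": 0}]}}

```text
clock: 23.85
position: [0.5526, -0.149, 0.3117]
ee_rot: [-2.616, -0.118, 0.032]
force: [0.1, 0.2, -0.8]
width: 0.274
```

Call:
{"op": "step_arm", "data": {"plan": [{"wx": 0, "wy": 0, "wz": 0, "tx": 0, "ty": 0, "tz": -1.3, "hand": 0}, {"wx": 0, "wy": 0, "wz": 0, "tx": 0, "ty": 0, "tz": -1.3, "hand": 0}, {"wx": 0, "wy": 0, "wz": 0, "tx": 0, "ty": 0, "tz": -1.3, "hand": 0}, {"wx": 0, "wy": 0, "wz": 0, "tx": 0, "ty": 0, "tz": -1.3, "hand": 0}, {"wx": 0, "wy": 0, "wz": 0, "tx": 0, "ty": 0, "tz": -1.3, "hand": 0}, {"wx": 0, "wy": 0, "wz": 0, "tx": 0, "ty": 0, "tz": -1.3, "hand": 0}, {"wx": 0, "wy": 0, "wz": 0, "tx": 0, "ty": 0, "tz": -1, "hand": 0}, {"wx": 0, "wy": 0, "wz": 0, "tx": 0, "ty": 0, "tz": -0.5, "hand": 0}, {"wx": 0, "wy": 0, "wz": 0, "tx": 0, "ty": 0, "tz": 0, "hand": 0}, {"wx": 0, "wy": 0, "wz": 0, "tx": 0, "ty": 0, "tz": 0, "hand": 0}]}}

```text
clock: 24.68
position: [0.5567, -0.1946, 0.3911]
ee_rot: [-2.616, -0.118, 0.032]
force: [-0.3, 0.6, -1.1]
width: 0.277
```

```bash
python3 -c "
from h import *
from cell import arm
for n in ('wrist','side'):
  c=arm.calibration(n);o=arm.observe();im,d=arm.get_image(n);np.savez(f'pics/{n}13.npz',im=im,d=d,pos=o['position'],rot=o['ee_rot'],**c)
s=load('side',13);crop(s,220,420,60,300,3,'pics/s13.png')
tgt((.5298,-.2853,.40),yaw=9.3)
"
```

```text
t 24.78 pos [ 0.5565 -0.1943  0.3908] toolx yaw 5.2 tilt 30.04 w 0.277 F [-0.6  0.6 -1.4] j [ 0.82  0.54 -0.58  1.23 -0.2   1.64 -1.19]
 shift cm [-3.49  7.18 -5.21]
 turn u [-5.   -0.17 -0.67]
 shift cm in target axes [-4.11  8.55 -0.92]
```

View pics/s13.png

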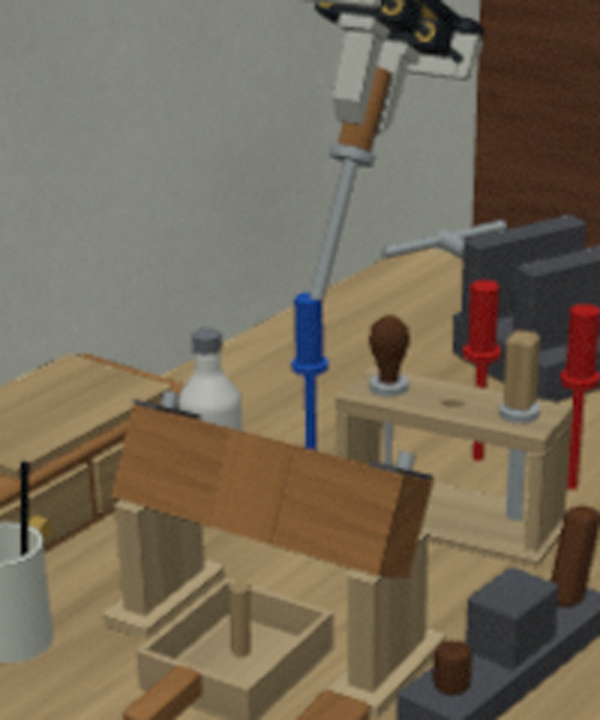

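Call:
{"op": "step_arm", "data": {"plan": [{"wx": -0.5, "wy": 0, "wz": 0, "tx": 0, "ty": 0, "tz": 0, "hand": 0}, {"wx": -0.6, "wy": 0, "wz": 0, "tx": 0, "ty": 0, "tz": 0, "hand": 0}, {"wx": -0.6, "wy": 0, "wz": 0, "tx": 0, "ty": 0, "tz": 0, "hand": 0}, {"wx": -0.6, "wy": 0, "wz": 0, "tx": 0, "ty": 0, "tz": 0, "hand": 0}, {"wx": -0.6, "wy": 0, "wz": 0, "tx": 0, "ty": 0, "tz": 0, "hand": 0}, {"wx": -0.6, "wy": 0, "wz": 0, "tx": 0, "ty": 0, "tz": 0, "hand": 0}, {"wx": -0.6, "wy": 0, "wz": 0, "tx": 0, "ty": 0, "tz": 0, "hand": 0}, {"wx": -0.6, "wy": 0, "wz": 0, "tx": 0, "ty": 0, "tz": 0, "hand": 0}, {"wx": -0.3, "wy": 0, "wz": 0, "tx": 0, "ty": 0, "tz": 0, "hand": 0}, {"wx": 0, "wy": 0, "wz": -0.7, "tx": 0, "ty": 0, "tz": 0, "hand": 0}]}}

```text
clock: 25.62
position: [0.5567, -0.1918, 0.3916]
ee_rot: [3.129, 0.262, 0.0]
force: [0.4, 0.2, -1.1]
width: 0.276
```

```bash
python3 -c "
from h import *
tgt((.5298,-.2853,.30),yaw=9.3)
"
```

```text
t 25.62 pos [ 0.5567 -0.1918  0.3916] toolx yaw 9.56 tilt 0.09 w 0.276 F [ 0.4  0.2 -1.1] j [ 0.61  0.35 -0.54  1.39  0.18  1.45 -1.32]
 shift cm [-4.21  8.76  9.17]
 turn u [ 0.02 -0.    0.04]
 shift cm in target axes [-4.17  8.8   9.16]
```

Call:
{"op": "step_arm", "data": {"plan": [{"wx": 0, "wy": 0, "wz": 0, "tx": -0.6, "ty": 1.3, "tz": 0, "hand": 0}, {"wx": 0, "wy": 0, "wz": 0, "tx": -1, "ty": 2, "tz": 0, "hand": 0}, {"wx": 0, "wy": 0, "wz": 0, "tx": -1, "ty": 2, "tz": 0, "hand": 0}, {"wx": 0, "wy": 0, "wz": 0, "tx": -1, "ty": 2, "tz": 0, "hand": 0}, {"wx": 0, "wy": 0, "wz": 0, "tx": -0.6, "ty": 1.5, "tz": 0.5, "hand": 0}, {"wx": 0, "wy": 0, "wz": 0, "tx": 0, "ty": 0, "tz": 2, "hand": 0}, {"wx": 0, "wy": 0, "wz": 0, "tx": 0, "ty": 0, "tz": 2, "hand": 0}, {"wx": 0, "wy": 0, "wz": 0, "tx": 0, "ty": 0, "tz": 2, "hand": 0}, {"wx": 0, "wy": 0, "wz": 0, "tx": 0, "ty": 0, "tz": 2, "hand": 0}, {"wx": 0, "wy": 0, "wz": 0, "tx": 0, "ty": 0, "tz": 0.5, "hand": 0}]}}

```text
clock: 26.45
position: [0.5278, -0.2875, 0.2976]
ee_rot: [-3.128, -0.257, 0.008]
force: [-1.4, 0.1, -1.5]
width: 0.273
```

Call:
{"op": "step_arm", "data": {"plan": [{"wx": 0, "wy": 0, "wz": 0, "tx": 0, "ty": 0, "tz": 0, "hand": 0}, {"wx": 0, "wy": 0, "wz": 0, "tx": 0, "ty": 0, "tz": 0, "hand": 0}, {"wx": 0, "wy": 0, "wz": 0, "tx": 0, "ty": 0, "tz": 0, "hand": 0}, {"wx": 0, "wy": 0, "wz": 0, "tx": 0, "ty": 0, "tz": 0, "hand": 0}, {"wx": 0, "wy": 0, "wz": 0, "tx": 0, "ty": 0, "tz": 0, "hand": 0}, {"wx": 0, "wy": 0, "wz": 0, "tx": 0, "ty": 0, "tz": 0, "hand": 0}, {"wx": 0, "wy": 0, "wz": 0, "tx": 0, "ty": 0, "tz": 0, "hand": 0}, {"wx": 0, "wy": 0, "wz": 0, "tx": 0, "ty": 0, "tz": 0, "hand": 0}, {"wx": 0, "wy": 0, "wz": 0, "tx": 0, "ty": 0, "tz": 0, "hand": 0}, {"wx": 0, "wy": 0, "wz": 0, "tx": 0, "ty": 0, "tz": 0, "hand": 0}]}}

```text
clock: 27.28
position: [0.5296, -0.2884, 0.3014]
ee_rot: [3.131, 0.256, -0.0]
force: [0.8, -0.6, -0.6]
width: 0.276
```

```bash
python3 -c "
from h import *
from cell import arm
for n in ('wrist','side'):
  c=arm.calibration(n);o=arm.observe();im,d=arm.get_image(n);np.savez(f'pics/{n}14.npz',im=im,d=d,pos=o['position'],rot=o['ee_rot'],**c)
w=load('wrist',14);crop(w,270,370,180,280,6,'pics/w14.png');s=load('side',14);crop(s,320,430,100,260,4,'pics/s14.png')
tgt((.5298,-.2853,.161),yaw=9.3)
"
```

```text
t 27.38 pos [ 0.5296 -0.2884  0.3014] toolx yaw 9.36 tilt 0.0 w 0.272 F [-0.9 -0.5 -0.9] j [ 0.75  0.41 -0.5   1.52  0.2   1.26 -1.18]
 shift cm [ 0.07 -0.3  14.04]
 turn u [-0.    0.    0.01]
 shift cm in target axes [ 0.07 -0.3  14.04]
```

View pics/w14.png

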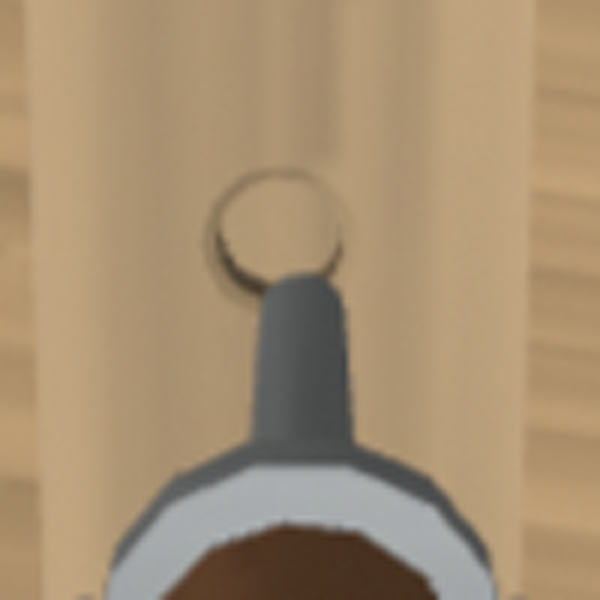

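View pics/s14.png

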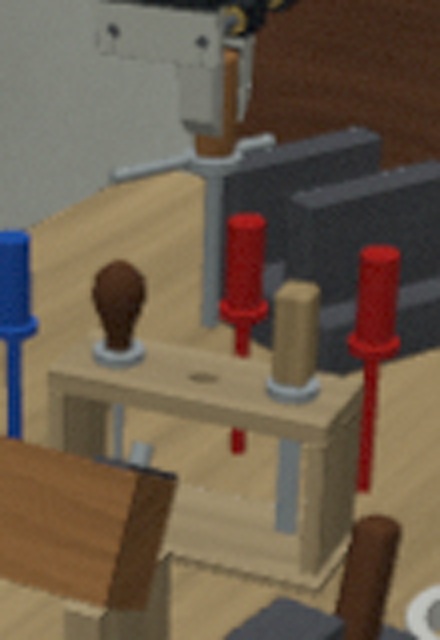

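```bash
python3 - <<'E'
from h import *
w=load("wrist",14);a,B=camtool(w,w["pos"],w["rot"]);print(a)
tip=np.array([-.0012,.0009,.1503])
m=ray(w,f(277,270,6),f(234,180,6),.115)
mt=Ro.from_rotvec(w["rot"]).inv().apply(m-w["pos"]);print(m,(mt-tip)*100)
E
```

```text
[ 0.07246305  0.00127793 -0.1373148 ]
[ 0.53029246 -0.28616409  0.115     ] [ 0.2217508  -0.30314797  3.61004041]
```

Call:
{"op": "step_arm", "data": {"plan": [{"wx": 0, "wy": 0, "wz": 0, "tx": 0.12, "ty": -0.35, "tz": 0, "hand": 0}, {"wx": 0, "wy": 0, "wz": 0, "tx": 0, "ty": 0, "tz": 0.8, "hand": 0}, {"wx": 0, "wy": 0, "wz": 0, "tx": 0, "ty": 0, "tz": 0.8, "hand": 0}, {"wx": 0, "wy": 0, "wz": 0, "tx": 0, "ty": 0, "tz": 0.8, "hand": 0}, {"wx": 0, "wy": 0, "wz": 0, "tx": 0, "ty": 0, "tz": 0.6, "hand": 0}, {"wx": 0, "wy": 0, "wz": 0, "tx": 0, "ty": 0, "tz": 0, "hand": 0}, {"wx": 0, "wy": 0, "wz": 0, "tx": 0, "ty": 0, "tz": 0, "hand": 0}, {"wx": 0, "wy": 0, "wz": 0, "tx": 0, "ty": 0, "tz": 0, "hand": 0}, {"wx": 0, "wy": 0, "wz": 0, "tx": 0, "ty": 0, "tz": 0, "hand": 0}, {"wx": 0, "wy": 0, "wz": 0, "tx": 0, "ty": 0, "tz": 0, "hand": 0}]}}

```text
clock: 28.22
position: [0.5305, -0.2848, 0.2718]
ee_rot: [3.131, 0.256, 0.001]
force: [-0.7, -0.4, -0.0]
width: 0.276
```

```bash
python3 -c "
from h import *
from cell import arm
for n in ('wrist','side'):
  c=arm.calibration(n);o=arm.observe();im,d=arm.get_image(n);np.savez(f'pics/{n}15.npz',im=im,d=d,pos=o['position'],rot=o['ee_rot'],**c)
w=load('wrist',15);crop(w,270,370,180,280,6,'pics/w15.png')
tgt((.5298,-.2853,.161),yaw=9.3)
"
```

```text
t 28.32 pos [ 0.5304 -0.2848  0.2717] toolx yaw 9.36 tilt 0.04 w 0.279 F [-0.5 -0.5 -0.5] j [ 0.75  0.43 -0.5   1.57  0.21  1.2  -1.2 ]
 shift cm [-0.07  0.03 11.07]
 turn u [ 0.   -0.    0.01]
 shift cm in target axes [-0.07  0.04 11.07]
```

View pics/w15.png

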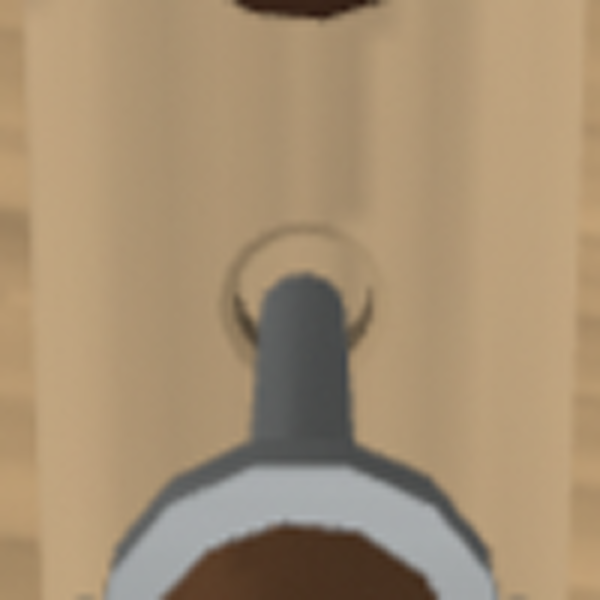

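The tip (crop (304,314)) lines up with the empty rack hole (centre about (301,295), which drifts down in view as I descend). Inserting.

Call:
{"op": "step_arm", "data": {"plan": [{"wx": 0, "wy": 0, "wz": 0, "tx": 0, "ty": 0, "tz": 0.5, "hand": 0}, {"wx": 0, "wy": 0, "wz": 0, "tx": 0, "ty": 0, "tz": 0.5, "hand": 0}, {"wx": 0, "wy": 0, "wz": 0, "tx": 0, "ty": 0, "tz": 0.5, "hand": 0}, {"wx": 0, "wy": 0, "wz": 0, "tx": 0, "ty": 0, "tz": 0.8, "hand": 0}, {"wx": 0, "wy": 0, "wz": 0, "tx": 0, "ty": 0, "tz": 1, "hand": 0}, {"wx": 0, "wy": 0, "wz": 0, "tx": 0, "ty": 0, "tz": 1.5, "hand": 0}, {"wx": 0, "wy": 0, "wz": 0, "tx": 0, "ty": 0, "tz": 1.5, "hand": 0}, {"wx": 0, "wy": 0, "wz": 0, "tx": 0, "ty": 0, "tz": 1.5, "hand": 0}, {"wx": 0, "wy": 0, "wz": 0, "tx": 0, "ty": 0, "tz": 1.2, "hand": 0}, {"wx": 0, "wy": 0, "wz": 0, "tx": 0, "ty": 0, "tz": 0.8, "hand": 0}]}}

```text
clock: 29.15
position: [0.5295, -0.2845, 0.1713]
ee_rot: [-3.13, -0.256, 0.003]
force: [-0.4, -0.6, -1.6]
width: 0.276
```

Call:
{"op": "step_arm", "data": {"plan": [{"wx": 0, "wy": 0, "wz": 0, "tx": 0, "ty": 0, "tz": 0.5, "hand": 0}, {"wx": 0, "wy": 0, "wz": 0, "tx": 0, "ty": 0, "tz": 0.3, "hand": 0}, {"wx": 0, "wy": 0, "wz": 0, "tx": 0, "ty": 0, "tz": 0.2, "hand": 0}, {"wx": 0, "wy": 0, "wz": 0, "tx": 0, "ty": 0, "tz": 0, "hand": 0}, {"wx": 0, "wy": 0, "wz": 0, "tx": 0, "ty": 0, "tz": 0, "hand": 0}, {"wx": 0, "wy": 0, "wz": 0, "tx": 0, "ty": 0, "tz": 0, "hand": 0}, {"wx": 0, "wy": 0, "wz": 0, "tx": 0, "ty": 0, "tz": 0, "hand": 0}, {"wx": 0, "wy": 0, "wz": 0, "tx": 0, "ty": 0, "tz": 0, "hand": 0}, {"wx": 0, "wy": 0, "wz": 0, "tx": 0, "ty": 0, "tz": 0, "hand": 0}, {"wx": 0, "wy": 0, "wz": 0, "tx": 0, "ty": 0, "tz": 0, "hand": 0}]}}

```text
clock: 29.98
position: [0.5303, -0.2848, 0.1635]
ee_rot: [3.131, 0.256, 0.0]
force: [0.4, -0.1, -1.5]
width: 0.274
```

```bash
python3 -c "
from h import *
from cell import arm
c=arm.calibration('side');im,d=arm.get_image('side');np.savez('pics/side16.npz',im=im,d=d,**c)
s=load('side',16);crop(s,320,430,100,260,4,'pics/s16.png')
tgt((.5298,-.2853,.1605),yaw=9.3)
"
```

```text
t 30.03 pos [ 0.5303 -0.2848  0.1635] toolx yaw 9.36 tilt 0.01 w 0.271 F [ 0.3  0.6 -1.3] j [ 0.73  0.53 -0.47  1.7   0.28  0.98 -1.25]
 shift cm [-0.05  0.04  0.3 ]
 turn u [ 0.   -0.    0.01]
 shift cm in target axes [-0.05  0.04  0.3 ]
```

View pics/s16.png

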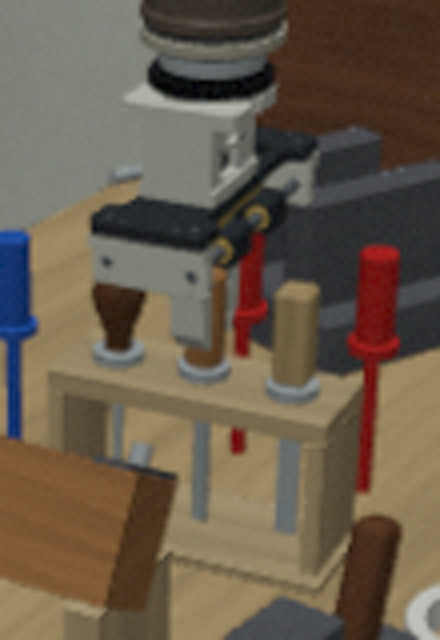

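Call:
{"op": "step_arm", "data": {"plan": [{"wx": 0, "wy": 0, "wz": 0, "tx": 0, "ty": 0, "tz": 0.15, "hand": 0}, {"wx": 0, "wy": 0, "wz": 0, "tx": 0, "ty": 0, "tz": 0, "hand": 0}, {"wx": 0, "wy": 0, "wz": 0, "tx": 0, "ty": 0, "tz": 0, "hand": 0}, {"wx": 0, "wy": 0, "wz": 0, "tx": 0, "ty": 0, "tz": 0, "hand": 0.6}, {"wx": 0, "wy": 0, "wz": 0, "tx": 0, "ty": 0, "tz": 0, "hand": 0.6}, {"wx": 0, "wy": 0, "wz": 0, "tx": 0, "ty": 0, "tz": 0, "hand": 0.6}, {"wx": 0, "wy": 0, "wz": 0, "tx": 0, "ty": 0, "tz": 0, "hand": 0.6}, {"wx": 0, "wy": 0, "wz": 0, "tx": 0, "ty": 0, "tz": 0, "hand": 0.6}, {"wx": 0, "wy": 0, "wz": 0, "tx": 0, "ty": 0, "tz": 0, "hand": 0.6}, {"wx": 0, "wy": 0, "wz": 0, "tx": 0, "ty": 0, "tz": 0, "hand": 0.6}]}}

```text
clock: 30.87
position: [0.5303, -0.2848, 0.1619]
ee_rot: [3.131, 0.256, -0.0]
force: [-0.1, -0.1, 0.3]
width: 0.598
```

Call:
{"op": "step_arm", "data": {"plan": [{"wx": 0, "wy": 0, "wz": 0, "tx": 0, "ty": 0, "tz": -0.5, "hand": 0.6}, {"wx": 0, "wy": 0, "wz": 0, "tx": 0, "ty": 0, "tz": -1, "hand": 0.6}, {"wx": 0, "wy": 0, "wz": 0, "tx": 0, "ty": 0, "tz": -1.5, "hand": 0.6}, {"wx": 0, "wy": 0, "wz": 0, "tx": 0, "ty": 0, "tz": -2, "hand": 0.6}, {"wx": 0, "wy": 0, "wz": 0, "tx": 0, "ty": 0, "tz": -2, "hand": 0.6}, {"wx": 0, "wy": 0, "wz": 0, "tx": 0, "ty": 0, "tz": -2, "hand": 0.6}, {"wx": 0, "wy": 0, "wz": 0, "tx": 0, "ty": 0, "tz": -2, "hand": 0.6}, {"wx": 0, "wy": 0, "wz": 0, "tx": 0, "ty": 0, "tz": -1.5, "hand": 0.6}, {"wx": 0, "wy": 0, "wz": 0, "tx": 0, "ty": 0, "tz": -1, "hand": 0.6}, {"wx": 0, "wy": 0, "wz": 0, "tx": 0, "ty": 0, "tz": -0.5, "hand": 0.6}]}}

```text
clock: 31.7
position: [0.5308, -0.2848, 0.3042]
ee_rot: [3.13, 0.256, 0.004]
force: [-0.2, 0.0, 0.3]
width: 0.598
```

```bash
python3 -c "
from h import *
from cell import arm
for n in ('side','top'):
  c=arm.calibration(n);im,d=arm.get_image(n);np.savez(f'pics/{n}17.npz',im=im,d=d,**c)
s=load('side',17);crop(s,220,430,140,310,3.5,'pics/s17.png');t=load('top',17)
cv2.imwrite('pics/t17.png',t['im'][:,:,::-1])
P=cloud(s)
M=(abs(P[...,0]-.54)<.05)&(abs(P[...,1]-.01)<.045)&(P[...,2]>.045)&(P[...,2]<.08)
print('dowel pts',M.sum(),P[M].mean(0),P[M].max(0))
M=(abs(P[...,2]-.185)<.006)&(np.hypot(P[...,0]-.53,P[...,1]+.285)<.03);print('punch top',P[M].mean(0))
tgt((.5298,-.2853,.1605),yaw=9.3)
"
```

```text
dowel pts 70 [ 0.5400898  -0.00538146  0.05763861] [5.49930377e-01 2.60454172e-04 6.79301620e-02]
punch top [ 0.52555535 -0.28230763  0.18326602]
t 31.8 pos [ 0.5305 -0.2848  0.3028] toolx yaw 9.36 tilt 0.08 w 0.598 F [-0.3  0.  -0.8] j [ 0.75  0.41 -0.5   1.52  0.2   1.26 -1.18]
 shift cm [-0.1   0.02 14.23]
 turn u [ 0.01 -0.01  0.01]
 shift cm in target axes [-0.08  0.04 14.23]
```

View pics/s17.png

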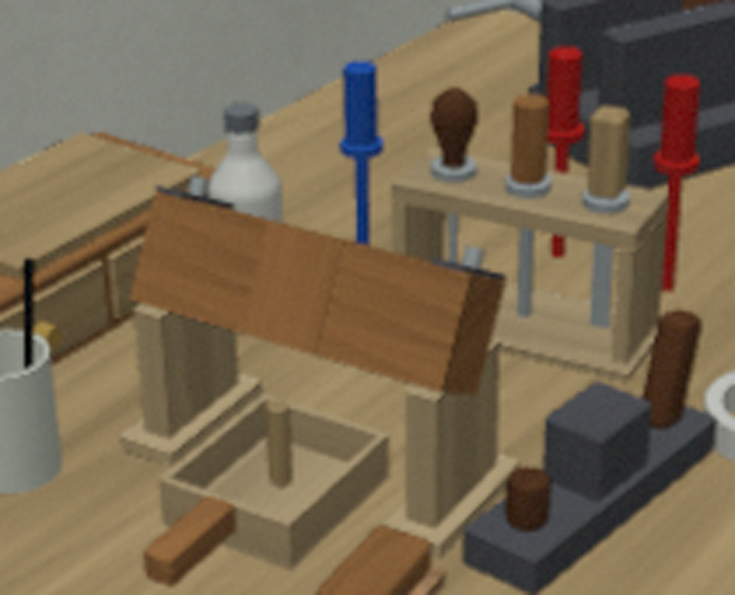

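View pics/t17.png

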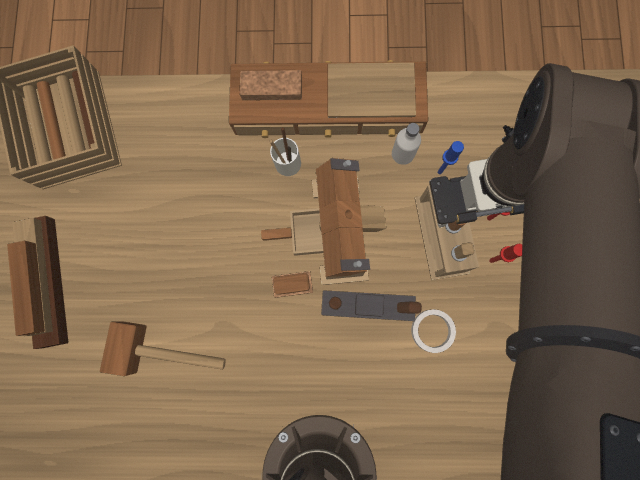

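```bash
python3 -c "
from cell import arm
print(arm.sign_off()); print(arm.observe()['clock'])"
```

```text
the job is handed in; nothing more can be done
None
the job is handed in; nothing more can be done
```

The job is handed in at about 32 s of the 67 s allowed. The dowel is in the tray and the punch is back in the rack, but the dowel is standing on its end rather than lying on its side.

- **Tray:** I carried it by its handle, turned it with the handle along the frame's +x, set it under the exit and released it. In the images it sits flat and centred between the two stands.
- **Driving the dowel:** I pushed the punch about 76 mm down the hole, with up to about 10 N at the wrist. The dowel dropped free into the tray, and the gripper never came near it.
- **Punch:** It is back in the rack's middle hole. Its collar rests on the board and its handle top measures about 0.183 m, against an expected 0.185 m. The gripper is open and about 14 cm clear above it.
- **Dowel standing:** Its top measures about 0.065–0.068 m above the bench, so its middle is about 35 mm above the tray's underside, within the 42 mm limit. It stands near the tray's middle. I left it rather than risk knocking it.
- **Bystanders:** None looked moved in the final side and top images. I compared those by eye, not by measurement; in the final top view the arm hid the awl, which shows in the side view.
- **Measurement disagreement:** My estimates of the hole position differed by about 1–2 mm between cameras, so I aligned the punch to both holes using the wrist camera.

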